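# Load the cutlery steriliser and hold its start key over

## Robot

A 7-joint arm with a two-finger parallel gripper is mounted at the origin on a cart in front of the work surface, level with it; the furniture and walls round the work are solid. World frame = base frame: x ahead of the robot, y to its left, z up, the work surface at z = 0. Lengths are in mm, angles in rad, forces in N, time in s.
With the tool pointing down it reaches from about 400 to 875 mm from the base axis. Payload 4.4 kg.
Tool frame: the origin (TCP) lies at the very end of the fingers, on their centre line; the grasp point (between the pads) lies 19 mm behind it; z points along the fingers, y is the line along which they close (so a half turn about z gives the same grasp; the last joint's range is limited). The gripper opens to 85 mm and grips with 20 to 120 N. Pads are 22 mm wide; open, the fingers measure 114 mm over their backs; the gripper's body (76 mm by 85 mm) begins 54 mm behind the grasp point. The pads swing forward as they close: fully open they stand 13 mm farther back than shut.
Start: joints at [1.152, 0.628, 0.038, 1.517, -0.027, 0.996, -0.02], TCP at [224.62, -609.97, 231.313] pointing down, gripper open.
Joint ranges: [-3.06, 3.06], [-0.37, 2.12], [-1.25, 1.32], [0.18, 2.47], [-1.1, 4.24], [0.23, 1.98], [-2.94, 2.94]. Speed limits (rad/s): [2.57, 2.57, 3.14, 3.14, 3.14, 3.14, 3.14].

## Interface

Orientations are given as [roll, pitch, yaw] about the fixed x, y, z axes, in that order (R = Rz(yaw) Ry(pitch) Rx(roll)).
In Python, from cell import ctrl gives the robot as it stands.
- The arm moves only by the tool jog_arm, never from a script. Its argument "plan" is a list of rows, each an object of numbers: "tx", "ty", "tz": the shift along the tool's x, y, z as a fraction of full scale; "wx", "wy", "wz": the turn, a rotation vector about the tool's x, y, z as a fraction of full scale; "claw": the closure, from 0 (fully open) to 1 (shut). In form: [{"tx": .., "ty": .., "tz": .., "wx": .., "wy": .., "wz": .., "claw": ..}, ...]. A call has 1 to 12 rows; each row is the pose to reach, as a shift and turn from the pose commanded when the call began, along the tool's axes at that moment; what a row does not reach only later rows make up. Full scale, the value 1, is 300 mm for a shift and 90 degrees for a turn. A row lasts 1/10 s, in which the tool goes at most 50 mm and 8.59 degrees, less where a joint would pass 70% of its speed; a pose out of reach is approached as far as the arm can. A call with a number of a shift or a turn outside -1 to 1 is refused whole. A call with a gripper value outside its range is refused whole. The fingers move at their own pace and stop on an object; the grip force is fixed at half the most. Time passes only in rows, so rows that repeat a pose let the fingers close. It gives the time, the measured TCP pose, the force, the opening and the grip force at its end, in the units of the state.
- ctrl.read_state(): the state, without advancing time (a new reading comes with each control period).
- ctrl.get_image(name): name is "side" or "top"; returns a dict with "img" (480x640x3 uint8, red, green, blue), "depth" (480x640 float32, mm along the optical axis (not along the pixel's ray), 0 where there is no reading), "fx", "fy", "cx", "cy" (pixels), "distortion" ([k1, k2, p1, p2, k3] as OpenCV has them; the pictures are not rectified), "position" and "orientation" of the camera in the world. Camera axes: x right, y down, z forward; pixel columns grow to the right and rows downward; lengths in mm; the calibration is good to about 2 mm. A picture is of the moment at which its call begins.
- ctrl.finish_job(): hands the job in; it is judged then, once.
Trained networks look in a picture, given as the dict that the camera call returned (one of the last four; its "shot" number tells which), for a name from the list of things; names that differ only in an ending like _2 or _b are one class to them, and where a whole thing is asked for, a point or a joint stands for the part that bears it (a point fixed in the world has none). Each returns a list of dicts, best first, with "score" (0 to 1); they miss things now and then, are a little off and sometimes report something else, mostly with a low value. They report only what shows in the picture. A call takes as long as a camera call.
- ctrl.trace(picture, thing): "pixels" (480x640 bool, what is visible of it) and "extent" ([centre column, centre row, width, height] in pixels, round what is visible of it).
The state is a dict: "clock": time; "qpos": joint angles; "qd": joint speeds; "tau": joint torques, N m; "eef_pos": TCP position; "tool_rot": TCP orientation; "force": force on the tool from outside, world axes, zero at the start; "torque": the same for the moment, N m; "width": finger opening in mm; "gripper_force": force on a finger pad.
Only numpy, scipy, OpenCV 4.12 (cv2) and the standard library are available. Lean on these libraries where they do the work, as an engineer would, in place of code of your own. Each camera call takes 0.05 s, during which the arm holds its last target. There are 200 camera calls.

## Task

Slide the loaded cutlery tray into the steriliser until its black front plate is flush against the housing, keeping the teaspoon and the peeler in it. Then take the round-headed key from the wooden key block (leave the square-headed one), push it fully home in the lock on top of the steriliser, rocking it from side to side to get it past the sticky wafers, and turn it a quarter turn clockwise. The key is spring-loaded and the lamp only strikes while it is held over, so finish still gripping the key, held turned; do not disturb the mug, jars and garlic standing around.

Things in the scene. Friction and masses are not known exactly. Their poses are not given: they have to be found in the camera images.
- steriliser: Low grey box with black front, fixed, 184 (x) x 196 (y) x 80 high: x -90..94, y -100..96 from its origin on the worktop. Mouth (118 wide, 46 high) in the black face at y +96; the tray enters towards the box's -y, sliding on the worktop, no step. Inside guides leave 3 mm each side of the tray and flare 8 mm at the mouth. Lock in the top at x -52, y 60.
- tray_home (a point): Where the tray's origin lies when fully in (steriliser x 30, y 0, z 0); axes of the steriliser.
- lock_mouth (a point): Centre of the keyhole on top of the lock's steel ring, 82 above the worktop; axes of the steriliser, z the lock's axis. Slot 16 long (y), 5.6 wide (x), chamfered to 12 wide. The slotted lock face turns freely with the key. The key goes 30 straight down until its shoulder sits on the ring.
- lock_drive (a joint): Drive under the wafers, rad: 0 at rest, grows clockwise from above, stop at 1.45. Only a fully inserted key turns it; with 0.12 rad of play the key turns about 1.57 to the stop. A spring (0.02 N m at rest, 0.14 at the stop) turns it back when the key is let go. It swings a tongue in front of the tray's lug, so a tray left 1 cm out blocks it.
- tray: Steel tray 92 wide (x), y -93..96, walls 28 high, 0.5-0.75 kg loaded, standing before the mouth. Origin: centre of the underside. Enters -y end first, axes then parallel to the steriliser's. Black front plate at y 96..100 (x -68..62, z 3..52) stops against the housing. A lug sticks out of the -x side to x -56 at y 42..54.
- teaspoon: Teaspoon, 138 long, lying in the tray; origin under its middle.
- peeler: Vegetable peeler with a thick handle, 170 long, lying in the tray; origin under its middle.
- key_block: Fixed wooden block, 56 (x) x 128 (y) x 38 high, two key slots in its top at y +30 and -30, a little wider than the blades; origin under its centre.
- round_key: The steriliser's key: round black head. Stands blade down in one slot of the key block (which one varies). Origin at the blade's tip, z up. Steel blade 4 thick (x), 14 wide (y), z 0..30, slightly tapered tip; shoulder 27 wide (y), 9 thick, z 30..34; head a disc 28 across, 9 thick (x), centre z 51, top z 65; pinch it across x. 40 g. Fits the lock with its y along the lock's y.
- square_key: Another key of the same size whose head is square (26 x 26 x 9); it stays in the block's other slot.
- mug_a: Bystander: white spotted mug, to be left where it stands; origin under its middle.
- honey_jar: Bystander: honey jar, to be left where it stands; origin under its middle.
- spice_1: Bystander: small green-capped spice jar, to be left where it stands; origin under its middle.
- wafers (a point): On the lock's axis, 10 below lock_mouth, hidden: top of wafer 1 (10 to 15 below), stuck 0.38-0.5 rad anticlockwise (from above); wafer 2 (16 to 21 below) is stuck as far clockwise; the drive's straight slot begins 22 below. A straight push stops on a wafer. Under 5-10 N, rock the key 0.6 rad each way: it drops into the wafer, which then turns with it (0.02 N m). Straighten it for the drive.
- tray_handle (a point): Middle of the tray's handle, tray x 0, y 145, z 40: an upright black fin beyond the front plate, 12 thick (x), 34 long (y 128..162), z 12..50; pinch it across x from above. Axes of the tray.
- garlic: Bystander: garlic bulb, to be left where it stands; origin under its middle.

How it is judged:
By the outcome, as a careful person would: the job done as asked, in the order asked, and still so for the second after the job is handed in, while the arm keeps its last pose, push and grip.
It also fails if it takes over 72 s, if anything falls off the work surface, if the arm or the gripper's body presses on something with over 40 N, if the wrist force passes 120 N, or if a joint passes its speed limit or range.

## Working session

There is one attempt and no reset: what is moved stays moved. The work goes in short steps, Python scripts to look and compute and a tool call to move; the robot and the scene stay as the last step left them, time stands still between calls to the robot, and variables do not carry over. Pictures are saved under pics/ and viewed, at most 10 in all, crops included, and the job is handed in when it is done.

Besides the shell and the picture viewer there is one more tool, called after "Emit:" by a JSON object that holds its "op" and its "data". jog_arm: Moves the arm, as the interface text tells. Shift numbers are shares of 300 mm and turn numbers shares of 90 degrees, none past 1 either way. Its arguments: {"type":"object","properties":{"plan":{"type":"array"}},"required":["plan"]}

```bash
mkdir -p pics
cat > h.py <<'E'
import numpy as np, cv2
from scipy.spatial.transform import Rotation as R
from cell import ctrl
def cam(n):
    p=ctrl.get_image(n); return p
def RT(p):
    o=np.array(p["orientation"],float)
    Rm=R.from_euler('xyz',o).as_matrix() if o.size==3 else o.reshape(3,3)
    return Rm,np.array(p["position"],float)
def rays(p,uv):
    K=np.array([[p["fx"],0,p["cx"]],[0,p["fy"],p["cy"]],[0,0,1.]])
    n=cv2.undistortPoints(np.array(uv,float).reshape(-1,1,2),K,np.array(p["distortion"],float)).reshape(-1,2)
    return np.c_[n,np.ones(len(n))]
def cloud(p,mask):
    v,u=np.nonzero(mask&(p["depth"]>0)); d=p["depth"][v,u]
    Rm,t=RT(p); return (rays(p,np.c_[u,v])*d[:,None])@Rm.T+t
def onplane(p,uv,z):
    Rm,t=RT(p); r=rays(p,uv)@Rm.T; return t+r*((z-t[2])/r[:,2])[:,None]
def save(p,n): cv2.imwrite("pics/"+n+".png",p["img"][:,:,::-1])
E
python3 - <<'E'
from h import *
for n in("top","side"):
    p=cam(n); save(p,n+"0"); print(n,p["position"],p["orientation"],p["fx"])
    for t in["steriliser","tray","tray_handle","key_block","round_key","square_key","teaspoon","peeler","mug_a","honey_jar","spice_1","garlic"]:
        for d in ctrl.trace(p,t)[:2]:
            c=cloud(p,d["pixels"])
            if len(c)<5: continue
            print(t,round(d["score"],2),np.round(d["extent"]),np.round(np.median(c,0)),np.round(np.percentile(c,2,0)),np.round(np.percentile(c,98,0)))
            if d["score"]<.5: break
E
```

```text
top [ 522.62584587  -15.99365258 1033.99742631] [-3.1007759  -0.01345733 -1.58285926] 455.64912254703086
steriliser 0.71 [484. 256. 105.  96.] [ 520. -378.   79.] [ 433. -483.    0.] [ 609. -289.   82.]
tray 0.79 [283. 250. 115.  59.] [542.  33.   2.] [489. -76.  -3.] [587. 151.  50.]
tray_handle 0.93 [286. 251. 119.  60.] [541.  35.   2.] [490. -76.  -2.] [585. 155.  50.]
key_block 0.71 [185. 288.  64.  35.] [456. 268.  36.] [420. 207.  -1.] [487. 333.  40.]
round_key 0.51 [166. 287.  12.  11.] [459. 296.  67.] [453. 287.  37.] [464. 312.  73.]
square_key 0.44 [301. 257.  77.  13.] [520.   2.  13.] [510. -66.   1.] [532.  91.  19.]
teaspoon 0.58 [483. 256. 108.  95.] [ 520. -378.   79.] [ 432. -483.   -0.] [ 609. -289.   82.]
teaspoon 0.53 [302. 239.  56.   8.] [558.  40.   7.] [545. -53.   1.] [567.  76.  15.]
peeler 0.74 [300. 259.  74.  12.] [520.  -3.  14.] [510. -66.   6.] [531.  87.  19.]
peeler 0.68 [282. 250. 118.  62.] [541.  36.   2.] [491. -76.  -2.] [585. 153.  50.]
mug_a 0.57 [176. 185.  57.  42.] [677. 298.  42.] [638. 226.  -1.] [712. 327.  92.]
mug_a 0.38 [225. 185. 
[... 1157 characters left out ...]
[298. 250.  12.  56.] [516. -10.  14.] [506. -63.   4.] [529.  86.  19.]
peeler 0.53 [304. 235.  54. 100.] [537.  52.   4.] [477. -79.  -2.] [586. 144.  50.]
mug_a 0.83 [360. 151.  35.  45.] [669. 273.  67.] [636. 218.   7.] [709. 328.  92.]
honey_jar 0.69 [334. 142.  23.  41.] [605. 320.  58.] [577. 309.  -2.] [637. 367.  85.]
honey_jar 0.68 [376. 351.  28.  29.] [ 668. -256.   35.] [ 643. -276.   -1.] [ 700. -226.   47.]
spice_1 0.62 [364. 186.  19.  36.] [663. 155.  64.] [651. 145.   6.] [690. 185.  98.]
garlic 0.92 [375. 350.  30.  28.] [ 667. -257.   36.] [ 645. -276.   19.] [ 692. -231.   48.]
garlic 0.67 [303. 416. 113. 122.] [ 521. -404.   80.] [ 432. -487.   43.] [ 608. -296.   83.]
```

View pics/top0.png

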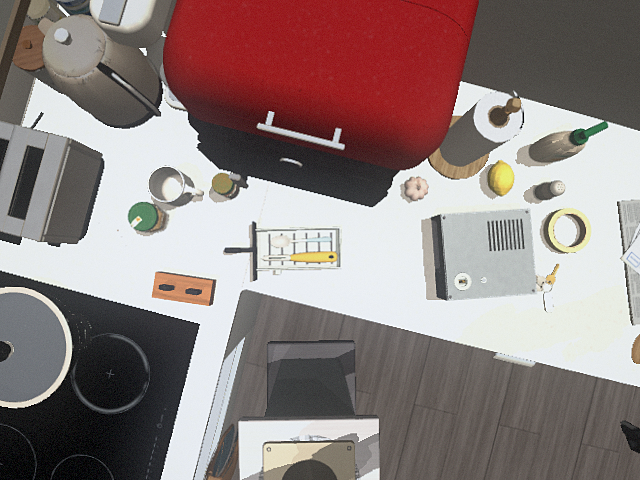

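View pics/side0.png

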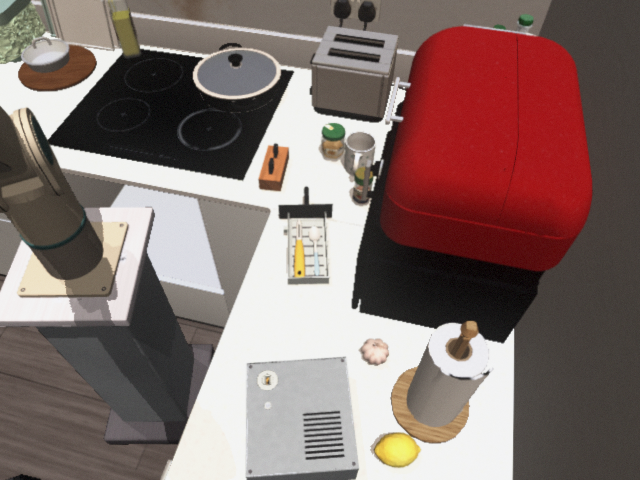

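The top view shows the steriliser on the right (~485,256) with its lock at (463,281). The tray is in the middle (~300,250) with its handle at (238,249). The key block is at (184,288) with keys at about (166,287) and (194,290). The side view agrees, and a tall red appliance stands behind the tray.

Run:
```python
from h import *
Z={}
for n in("top","side"):
    p=cam(n); full=np.ones((480,640),bool); C=cloud(p,full); 
    def rect(c,l):
        r=cv2.minAreaRect(c[:,:2].astype(np.float32)); print(n,l,len(c),np.round(r[0],1),np.round(r[1],1),round(r[2],2),"z",np.round(np.median(c[:,2]),1))
    def box(x0,x1,y0,y1,z0,z1): 
        return C[(C[:,0]>x0)&(C[:,0]<x1)&(C[:,1]>y0)&(C[:,1]<y1)&(C[:,2]>z0)&(C[:,2]<z1)]
    rect(box(400,640,-510,-260,74,79+6),"ster top")
    rect(box(460,640,60,115,42,56),"plate top")
    rect(box(500,570,118,180,42,56),"handle top")
    rect(box(470,610,-90,100,20,33),"tray walls")
    rect(box(400,500,190,350,33,43),"block top")
    for y0,y1 in((200,268),(268,340)):
        k=box(420,500,y0,y1,55,80); rect(k,"key head")
    k=box(600,800,-250,250,110,900); print("tall min x",np.round(np.percentile(k[:,0],[.1,1,5])), k[:,2].max())
    img=p["img"]
    for nm,(x,y,z) in dict(lock=(469,-328,82),keys=(455,270,50)).items():
        d=np.hypot(*( (C[:,:2]-[x,y]).T)); v,u=np.nonzero(full&(p["depth"]>0)); m=d<75
        b=img[v[m].min():v[m].max(),u[m].min():u[m].max()]; Z[n,nm]=cv2.resize(b,(400,300),interpolation=cv2.INTER_CUBIC); print(n,nm,u[m].min(),u[m].max(),v[m].min(),v[m].max())
im=np.vstack([np.hstack([Z[n,"lock"],Z[n,"keys"]]) for n in("top","side")]); cv2.imwrite("pics/z0.png",im[:,:,::-1])
s=ctrl.read_state(); print(s)
```

```text
top ster top 7808 [ 521.7 -389. ] [185.1 199.1] 2.83 z 78.7
top plate top 138 [535.1 112.2] [128.    4.3] 0.63 z 49.3
top handle top 86 [537.6 159. ] [30.6 10.9] 89.38 z 47.5
top tray walls 321 [535.6  10.2] [100.5 178. ] 0.77 z 26.1
top block top 1306 [453.8 271.6] [129.   56.7] 81.16 z 36.2
top key head 71 [449.2 242. ] [26.3  9.4] 82.31 z 69.3
top key head 65 [458.4 299.8] [26.6  9.1] 81.26 z 67.9
tall min x [631. 645. 661.] 503.8927986506832
top lock 417 495 244 310
top keys 152 220 254 320
side ster top 12150 [ 519.6 -388.6] [184.  198.4] 2.84 z 80.0
side plate top 172 [531.5 110.3] [126.5   9.2] 0.11 z 48.0
side handle top 51 [535.5 157.2] [34.5  9.8] 89.66 z 47.7
side tray walls 348 [531.6   8.8] [101.  180.6] 0.66 z 25.8
side block top 648 [450.9 270.8] [134.2  57.4] 81.19 z 36.6
side key head 49 [446.  238.6] [26.2  9.4] 82.53 z 68.3
side key head 39 [455.4 297.9] [31.   9.1] 83.16 z 65.9
tall min x [627. 638. 656.] 504.28389762798463
side lock 235 312 359 423
side keys 248 303 143 194
{'clock': 1.4, 'qpos': array([ 1.15225489,  0.62836784,  0.03851744,  1.51735376, -0.02699928,
        0.99630563, -0.01999488]), 'qd': array([-8.88428823e-04, -1.36122176e-04,  2.30936303e-03,  2.15310425e-03,
       -3.09608642e-04, -1.13478043e-04, -6.44498743e-05]), 'tau': array([ 5.53400048e-05, -5.63262963e+01,  1.22565631e+00, -1.93779033e+01,
        1.09534431e-02,  1.62035962e-03,  1.56796752e-06]), 'eef_pos': array([ 224.58781375, -610.01122708,  231.34942953]), 'tool_rot': array([ 3.14150912e+00, -2.93115642e-05,  3.52708879e-01]), 'force': array([ 1.18910023,  0.25922934, -0.06495966]), 'torque': array([-0.02706723,  0.02509413,  0.023119  ]), 'gripper_force': 0.0, 'width': 85.0707684484365}
```

View pics/z0.png

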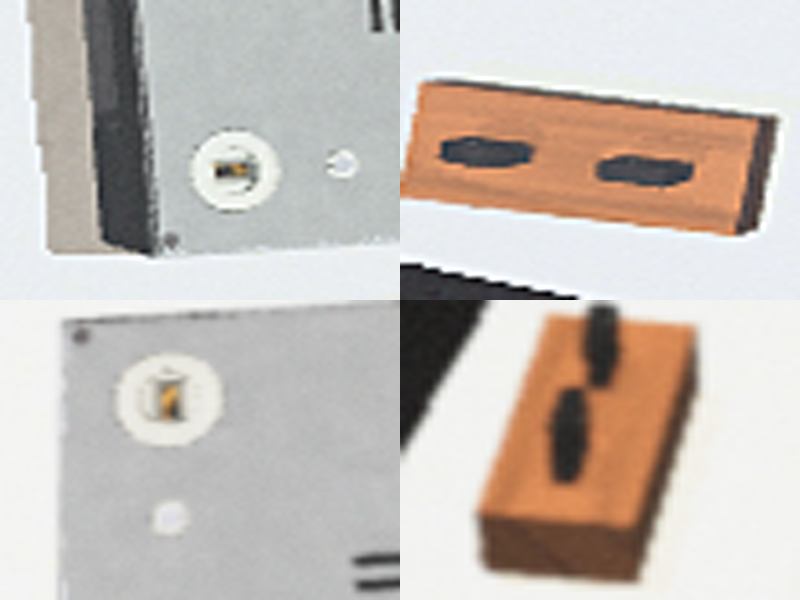

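```bash
cat >> h.py <<'E'
def go(x,y,z,yaw,base=None):
    s=ctrl.read_state(); P=np.array(base[:3] if base else s["eef_pos"]); r=np.array(base[3:] if base else s["tool_rot"])
    R0=R.from_euler('xyz',r); R1=R.from_euler('xyz',[np.pi,0,yaw])
    d=R0.inv().apply(np.array([x,y,z])-P)/300; w=(R0.inv()*R1).as_rotvec()/(np.pi/2)
    print("t",np.round(d,4),"w",np.round(w,4))
def st():
    s=ctrl.read_state(); print({k:np.round(s[k],3) for k in("clock","eef_pos","tool_rot","force","torque","width","gripper_force")})
E
python3 - <<'E'
from h import *
for n in("top","side"):
    p=cam(n); g=p["img"].min(2).astype(int); C=cloud(p,np.ones((480,640),bool)); v,u=np.nonzero(p["depth"]>0)
    m=(np.hypot(C[:,0]-463.7,C[:,1]+329.5)<20)&(g[v,u]>212)
    pts=np.c_[u,v][m].astype(np.float32)
    if m.sum()>5:
        c,_=cv2.minEnclosingCircle(pts); print(n,"ring",m.sum(),c,onplane(p,[c],82), np.median(C[m],0))
        e=cv2.fitEllipse(cv2.convexHull(pts)); print(e, onplane(p,[e[0]],82))
    for nm,c0 in dict(near=(447.6,240.3),far=(456.9,298.8)).items():
        q=C-np.r_[c0,0]; a=np.deg2rad(-8.8); lx=q[:,0]*np.cos(a)+q[:,1]*np.sin(a); ly=-q[:,0]*np.sin(a)+q[:,1]*np.cos(a)
        mm=(abs(lx)<8)&(abs(ly)<20)&(C[:,2]>42)
        b=np.round(ly[mm]/3)*3
        print(n,nm,{int(k):(int(np.percentile(C[mm,2][b==k],90)),int((b==k).sum())) for k in np.unique(b)})
go(470,-380,250,.9); go(500,-100,230,1.3,[470,-380,250,np.pi,0,.9]); go(536,158,120,1.58,[500,-100,230,np.pi,0,1.3])
E
```

```text
top ring 163 (462.368408203125, 281.1381530761719) [[ 464.62601275 -329.86036399   82.        ]] [ 464.67545624 -329.73419545   80.1832053 ]
((462.3988952636719, 281.1601867675781), (16.513431549072266, 16.949670791625977), 15.935585975646973) [[ 464.578685   -329.92453142   82.        ]]
top near {-12: (71, 8), -9: (68, 11), -6: (72, 10), -3: (71, 7), 0: (70, 9), 3: (70, 6), 6: (71, 9), 9: (71, 8), 12: (70, 9), 15: (70, 5)}
top far {-12: (64, 6), -9: (66, 11), -6: (69, 8), -3: (71, 8), 0: (72, 8), 3: (70, 8), 6: (71, 10), 9: (70, 6), 12: (67, 2), 15: (64, 3)}
side ring 197 (267.4803771972656, 380.3235168457031) [[ 463.17128566 -331.44821268   82.        ]] [ 464.49619856 -329.80803027   81.65053867]
((267.1379089355469, 379.8236999511719), (18.658483505249023, 19.776493072509766), 50.935791015625) [[ 462.52400729 -330.50797574   82.        ]]
side near {-15: (66, 8), -12: (72, 18), -9: (61, 6), -6: (71, 5), -3: (73, 5), 0: (70, 8), 3: (70, 5), 6: (71, 4), 9: (72, 5), 12: (66, 3), 15: (51, 1), 18: (65, 1)}
side far {-18: (63, 1), -15: (56, 2), -12: (64, 11), -9: (69, 9), -6: (70, 6), -3: (71, 7), 0: (71, 5), 3: (71, 4), 6: (64, 5), 9: (49, 1), 12: (65, 4), 15: (61, 1)}
t [ 1.0325 -0.4367 -0.0623] w [-0.     -0.     -0.3484]
t [ 0.7933 -0.5018  0.0667] w [-0.      0.     -0.2546]
t [ 0.8608 -0.1144  0.3667] w [ 0.      0.     -0.1783]
```

The far key (y≈298) has the domed head profile, so it is the round one. The lock is at about (464,-330).

Emit:
{"op": "jog_arm", "data": {"plan": [{"tx":1.0,"ty":-0.43,"tz":-0.06,"wz":-0.35,"claw":0},{"tx":1.0,"ty":-0.43,"tz":-0.06,"wz":-0.35,"claw":0},{"tx":1.0,"ty":-0.43,"tz":-0.06,"wz":-0.35,"claw":0},{"tx":1.0,"ty":-0.43,"tz":-0.06,"wz":-0.35,"claw":0},{"tx":1.0,"ty":-0.43,"tz":-0.06,"wz":-0.35,"claw":0},{"tx":1.0,"ty":-0.43,"tz":-0.06,"wz":-0.35,"claw":0},{"tx":1.0,"ty":-0.43,"tz":-0.06,"wz":-0.35,"claw":0}]}}

```text
invalid input at $.plan[0]: expected keys tx, ty, tz, wx, wy, wz, claw
```

```bash
python3 -c "
from h import *
st();go(500,-110,230,1.3)"
```

```text
{'clock': np.float64(1.5), 'eef_pos': array([ 224.595, -609.942,  231.307]), 'tool_rot': array([-3.142, -0.   ,  0.353]), 'force': array([ 1.073, -0.145,  0.44 ]), 'torque': array([ 0.035, -0.014, -0.006]), 'width': np.float64(85.433), 'gripper_force': np.float64(0.0)}
t [ 1.4372 -1.2467  0.0044] w [-0.    -0.    -0.603]
```

Emit:
{"op": "jog_arm", "data": {"plan": [{"tx":1.0,"ty":-0.43,"tz":-0.06,"wx":0,"wy":0,"wz":-0.35,"claw":0},{"tx":1.0,"ty":-0.43,"tz":-0.06,"wx":0,"wy":0,"wz":-0.35,"claw":0},{"tx":1.0,"ty":-0.43,"tz":-0.06,"wx":0,"wy":0,"wz":-0.35,"claw":0},{"tx":1.0,"ty":-0.43,"tz":-0.06,"wx":0,"wy":0,"wz":-0.35,"claw":0},{"tx":1.0,"ty":-0.43,"tz":-0.06,"wx":0,"wy":0,"wz":-0.35,"claw":0},{"tx":1.0,"ty":-0.43,"tz":-0.06,"wx":0,"wy":0,"wz":-0.35,"claw":0},{"tx":1.0,"ty":-0.43,"tz":-0.06,"wx":0,"wy":0,"wz":-0.35,"claw":0}]}}

```text
clock: 2.2
eef_pos: [465.7, -380.8, 249.9]
tool_rot: [3.14, -0.003, 0.908]
force: [0.0, -0.3, 0.5]
width: 85.1
gripper_force: 0.0
```

```bash
python3 -c "
from h import *
st();go(500,-110,230,1.3)"
```

```text
{'clock': np.float64(2.2), 'eef_pos': array([ 465.677, -380.758,  249.859]), 'tool_rot': array([ 3.14e+00, -3.00e-03,  9.08e-01]), 'force': array([ 0.033, -0.285,  0.546]), 'torque': array([-0.01 , -0.018,  0.002]), 'width': np.float64(85.107), 'gripper_force': np.float64(0.0)}
t [ 0.7817 -0.4651  0.0681] w [ 0.0011 -0.0018 -0.2494]
```

Emit:
{"op": "jog_arm", "data": {"plan": [{"tx":0.78,"ty":-0.465,"tz":0.07,"wx":0,"wy":0,"wz":-0.25,"claw":0},{"tx":0.78,"ty":-0.465,"tz":0.07,"wx":0,"wy":0,"wz":-0.25,"claw":0},{"tx":0.78,"ty":-0.465,"tz":0.07,"wx":0,"wy":0,"wz":-0.25,"claw":0},{"tx":0.78,"ty":-0.465,"tz":0.07,"wx":0,"wy":0,"wz":-0.25,"claw":0},{"tx":0.78,"ty":-0.465,"tz":0.07,"wx":0,"wy":0,"wz":-0.25,"claw":0},{"tx":0.78,"ty":-0.465,"tz":0.07,"wx":0,"wy":0,"wz":-0.25,"claw":0}]}}

```text
clock: 2.8
eef_pos: [497.5, -109.7, 228.5]
tool_rot: [-3.142, -0.002, 1.301]
force: [0.2, -1.1, 0.4]
width: 85.4
gripper_force: 0.0
```

```bash
python3 -c "
from h import *
st();go(536,159,120,1.58)"
```

```text
{'clock': np.float64(2.8), 'eef_pos': array([ 497.451, -109.747,  228.469]), 'tool_rot': array([-3.142e+00, -2.000e-03,  1.301e+00]), 'force': array([ 0.158, -1.089,  0.419]), 'torque': array([ 0.025, -0.036,  0.01 ]), 'width': np.float64(85.439), 'gripper_force': np.float64(0.0)}
t [ 0.8968 -0.1148  0.3637] w [ 0.0002 -0.0015 -0.1775]
```

Emit:
{"op": "jog_arm", "data": {"plan": [{"tx":0.897,"ty":-0.115,"tz":0.36,"wx":0,"wy":0,"wz":-0.178,"claw":0},{"tx":0.897,"ty":-0.115,"tz":0.36,"wx":0,"wy":0,"wz":-0.178,"claw":0},{"tx":0.897,"ty":-0.115,"tz":0.36,"wx":0,"wy":0,"wz":-0.178,"claw":0},{"tx":0.897,"ty":-0.115,"tz":0.36,"wx":0,"wy":0,"wz":-0.178,"claw":0},{"tx":0.897,"ty":-0.115,"tz":0.36,"wx":0,"wy":0,"wz":-0.178,"claw":0},{"tx":0.897,"ty":-0.115,"tz":0.36,"wx":0,"wy":0,"wz":-0.178,"claw":0},{"tx":0.897,"ty":-0.115,"tz":0.36,"wx":0,"wy":0,"wz":-0.178,"claw":0},{"tx":0.897,"ty":-0.115,"tz":0.36,"wx":0,"wy":0,"wz":-0.178,"claw":0}]}}

```text
clock: 3.6
eef_pos: [536.7, 154.1, 119.9]
tool_rot: [-3.141, 0.0, 1.577]
force: [-0.2, -1.1, -0.6]
width: 85.2
gripper_force: 0.0
```

```bash
python3 -c "
from h import *
st();go(536.5,159,18,1.58)"
```

```text
{'clock': np.float64(3.6), 'eef_pos': array([536.669, 154.107, 119.863]), 'tool_rot': array([-3.141,  0.   ,  1.577]), 'force': array([-0.24 , -1.074, -0.553]), 'torque': array([-0.058,  0.019,  0.003]), 'width': np.float64(85.16), 'gripper_force': np.float64(0.0)}
t [ 1.640e-02 -1.000e-04  3.395e-01] w [-0.0006  0.0002 -0.0017]
```

Emit:
{"op": "jog_arm", "data": {"plan": [{"tx":0,"ty":0,"tz":0.1,"wx":0,"wy":0,"wz":0,"claw":0},{"tx":0,"ty":0,"tz":0.2,"wx":0,"wy":0,"wz":0,"claw":0},{"tx":0,"ty":0,"tz":0.3,"wx":0,"wy":0,"wz":0,"claw":0},{"tx":0,"ty":0,"tz":0.338,"wx":0,"wy":0,"wz":0,"claw":0},{"tx":0,"ty":0,"tz":0.338,"wx":0,"wy":0,"wz":0,"claw":0.5},{"tx":0,"ty":0,"tz":0.338,"wx":0,"wy":0,"wz":0,"claw":1},{"tx":0,"ty":0,"tz":0.338,"wx":0,"wy":0,"wz":0,"claw":1},{"tx":0,"ty":0,"tz":0.338,"wx":0,"wy":0,"wz":0,"claw":1},{"tx":0,"ty":0,"tz":0.338,"wx":0,"wy":0,"wz":0,"claw":1},{"tx":0,"ty":0,"tz":0.338,"wx":0,"wy":0,"wz":0,"claw":1},{"tx":0,"ty":0,"tz":0.338,"wx":0,"wy":0,"wz":0,"claw":1}]}}

```text
clock: 4.7
eef_pos: [537.4, 153.3, 20.0]
tool_rot: [3.141, -0.0, 1.574]
force: [-0.9, -0.9, 6.6]
width: 11.1
gripper_force: 59.8
```

Run:
```python
from h import *
st()
p=cam("top"); C=cloud(p,np.ones((480,640),bool)) 
for l,b in dict(plate=(460,640,60,125,42,56),walls=(470,610,-90,100,20,33)).items():
    c=C[(C[:,0]>b[0])&(C[:,0]<b[1])&(C[:,1]>b[2])&(C[:,1]<b[3])&(C[:,2]>b[4])&(C[:,2]<b[5])]; r=cv2.minAreaRect(c[:,:2].astype(np.float32)); print(l,r)
```

```text
{'clock': np.float64(4.7), 'eef_pos': array([537.355, 153.336,  19.974]), 'tool_rot': array([ 3.141, -0.   ,  1.574]), 'force': array([-0.873, -0.89 ,  6.646]), 'torque': array([-0.021,  0.336, -0.11 ]), 'width': np.float64(11.074), 'gripper_force': np.float64(59.833)}
plate ((537.143310546875, 112.00234985351562), (127.429443359375, 3.8368029594421387), 0.2674955129623413)
walls ((535.3904418945312, 10.114578247070312), (100.34945678710938, 178.3675994873047), 0.5468063950538635)
```

Emit:
{"op": "jog_arm", "data": {"plan": [{"tx":-0.03,"ty":-0.001,"tz":0,"wx":0,"wy":0,"wz":-0.003,"claw":1},{"tx":-0.1,"ty":-0.003,"tz":0,"wx":0,"wy":0,"wz":-0.006,"claw":1},{"tx":-0.17,"ty":-0.006,"tz":0,"wx":0,"wy":0,"wz":-0.01,"claw":1},{"tx":-0.24,"ty":-0.009,"tz":0,"wx":0,"wy":0,"wz":-0.014,"claw":1},{"tx":-0.31,"ty":-0.011,"tz":0,"wx":0,"wy":0,"wz":-0.018,"claw":1},{"tx":-0.38,"ty":-0.013,"tz":0,"wx":0,"wy":0,"wz":-0.022,"claw":1},{"tx":-0.45,"ty":-0.015,"tz":0,"wx":0,"wy":0,"wz":-0.0255,"claw":1},{"tx":-0.52,"ty":-0.017,"tz":0,"wx":0,"wy":0,"wz":-0.0255,"claw":1},{"tx":-0.58,"ty":-0.019,"tz":0,"wx":0,"wy":0,"wz":-0.0255,"claw":1},{"tx":-0.62,"ty":-0.02,"tz":0,"wx":0,"wy":0,"wz":-0.0255,"claw":1},{"tx":-0.64,"ty":-0.021,"tz":0,"wx":0,"wy":0,"wz":-0.0255,"claw":1}]}}

```text
clock: 5.85
eef_pos: [533.0, -37.1, 20.0]
tool_rot: [3.138, -0.003, 1.616]
force: [0.6, 8.5, 5.3]
width: 10.9
gripper_force: 59.6
```

Run:
```python
from h import *
st()
for n in("top","side"):
    p=cam(n); C=cloud(p,np.ones((480,640),bool)); save(p,n+"1")
    for l,b in dict(plate=(460,640,-130,-70,42,56),walls=(470,610,-290,-105,20,33),steri=(400,640,-510,-275,74,85)).items():
        c=C[(C[:,0]>b[0])&(C[:,0]<b[1])&(C[:,1]>b[2])&(C[:,1]<b[3])&(C[:,2]>b[4])&(C[:,2]<b[5])]; r=cv2.minAreaRect(c[:,:2].astype(np.float32)); print(n,l,len(c),r)
```

```text
{'clock': np.float64(5.85), 'eef_pos': array([533.   , -37.084,  19.95 ]), 'tool_rot': array([ 3.138e+00, -3.000e-03,  1.616e+00]), 'force': array([0.636, 8.472, 5.273]), 'torque': array([ 1.412,  0.179, -0.034]), 'width': np.float64(10.928), 'gripper_force': np.float64(59.641)}
top plate 8 ((637.1134033203125, -118.29480743408203), (19.600404739379883, 0.8495182991027832), 74.40082550048828)
top walls 253 ((544.69091796875, -207.578857421875), (103.76768493652344, 173.8246307373047), 7.678923606872559)
top steri 7804 ((521.77197265625, -389.3756408691406), (185.39306640625, 199.3589630126953), 2.9383764266967773)
side plate 212 ((530.60205078125, -79.51680755615234), (127.06124114990234, 8.656936645507812), 2.6098687648773193)
side walls 292 ((533.1904296875, -185.50839233398438), (101.91004943847656, 163.58677673339844), 2.497929096221924)
side steri 12154 ((519.575439453125, -388.4390869140625), (184.07833862304688, 199.2321319580078), 2.758488655090332)
```

View pics/top1.png

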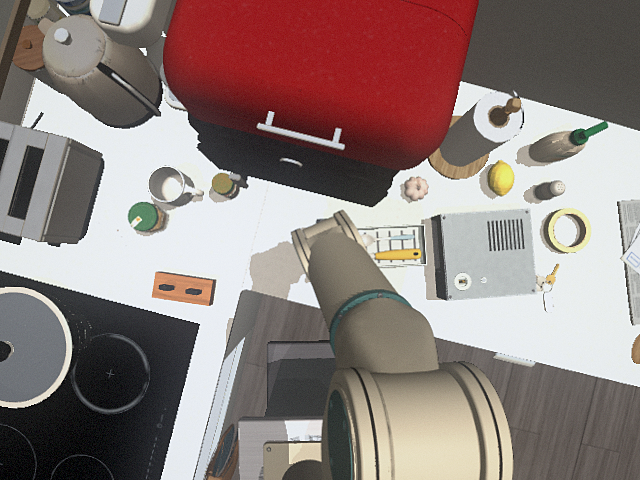

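The tray sits at about (395,245), aligned in front of the mouth (edge at column 437), with both items still inside.

Emit:
{"op": "jog_arm", "data": {"plan": [{"tx":-0.04,"ty":-0.004,"tz":0,"wx":0,"wy":0,"wz":-0.002,"claw":1},{"tx":-0.1,"ty":-0.004,"tz":0,"wx":0,"wy":0,"wz":-0.002,"claw":1},{"tx":-0.16,"ty":-0.003,"tz":0,"wx":0,"wy":0,"wz":-0.002,"claw":1},{"tx":-0.22,"ty":-0.003,"tz":0,"wx":0,"wy":0,"wz":-0.002,"claw":1},{"tx":-0.28,"ty":-0.003,"tz":0,"wx":0,"wy":0,"wz":-0.002,"claw":1},{"tx":-0.34,"ty":-0.002,"tz":0,"wx":0,"wy":0,"wz":-0.002,"claw":1},{"tx":-0.4,"ty":-0.002,"tz":0,"wx":0,"wy":0,"wz":-0.002,"claw":1},{"tx":-0.46,"ty":-0.002,"tz":0,"wx":0,"wy":0,"wz":-0.002,"claw":1},{"tx":-0.52,"ty":-0.001,"tz":0,"wx":0,"wy":0,"wz":-0.002,"claw":1},{"tx":-0.57,"ty":-0.001,"tz":0,"wx":0,"wy":0,"wz":-0.002,"claw":1},{"tx":-0.61,"ty":-0.001,"tz":0,"wx":0,"wy":0,"wz":-0.002,"claw":1}]}}

```text
clock: 7.05
eef_pos: [540.4, -218.7, 20.0]
tool_rot: [3.139, -0.004, 1.62]
force: [0.1, 8.6, 8.0]
width: 11.3
gripper_force: 60.1
```

Emit:
{"op": "jog_arm", "data": {"plan": [{"tx":-0.03,"ty":0,"tz":0,"wx":0,"wy":0,"wz":0,"claw":1},{"tx":-0.05,"ty":0,"tz":0,"wx":0,"wy":0,"wz":0,"claw":1},{"tx":-0.065,"ty":0,"tz":0,"wx":0,"wy":0,"wz":0,"claw":1},{"tx":-0.075,"ty":0,"tz":0,"wx":0,"wy":0,"wz":0,"claw":1},{"tx":-0.085,"ty":0,"tz":0,"wx":0,"wy":0,"wz":0,"claw":1}]}}

```text
clock: 7.55
eef_pos: [541.6, -242.8, 19.9]
tool_rot: [3.14, -0.005, 1.621]
force: [-0.8, 9.0, 8.8]
width: 10.9
gripper_force: 60.2
```

Emit:
{"op": "jog_arm", "data": {"plan": [{"tx":-0.005,"ty":0,"tz":0,"wx":0,"wy":0,"wz":0,"claw":1},{"tx":-0.01,"ty":0,"tz":0,"wx":0,"wy":0,"wz":0,"claw":1},{"tx":-0.015,"ty":0,"tz":0,"wx":0,"wy":0,"wz":0,"claw":1},{"tx":-0.015,"ty":0,"tz":0,"wx":0,"wy":0,"wz":0,"claw":1}]}}

```text
clock: 7.95
eef_pos: [541.8, -247.3, 20.0]
tool_rot: [3.14, -0.004, 1.621]
force: [-1.1, 9.3, 7.5]
width: 11.0
gripper_force: 60.1
```

Emit:
{"op": "jog_arm", "data": {"plan": [{"tx":-0.006,"ty":0,"tz":0,"wx":0,"wy":0,"wz":0,"claw":1},{"tx":-0.012,"ty":0,"tz":0,"wx":0,"wy":0,"wz":0,"claw":1},{"tx":-0.012,"ty":0,"tz":0,"wx":0,"wy":0,"wz":0,"claw":1}]}}

```text
clock: 8.25
eef_pos: [541.6, -247.6, 20.0]
tool_rot: [3.141, -0.008, 1.624]
force: [-2.5, 14.5, 11.5]
width: 11.0
gripper_force: 60.6
```

Emit:
{"op": "jog_arm", "data": {"plan": [{"tx":-0.006,"ty":0,"tz":0,"wx":0,"wy":0,"wz":0,"claw":1},{"tx":-0.01,"ty":0,"tz":0,"wx":0,"wy":0,"wz":0,"claw":1},{"tx":-0.01,"ty":0,"tz":0,"wx":0,"wy":0,"wz":0,"claw":1}]}}

```text
clock: 8.55
eef_pos: [541.6, -247.6, 20.0]
tool_rot: [-3.141, -0.012, 1.625]
force: [-3.3, 21.2, 13.6]
width: 11.4
gripper_force: 60.9
```

Run:
```python
from h import *
st()
p=cam("side"); C=cloud(p,np.ones((480,640),bool)); save(p,"side2")
for l,b in dict(plate=(460,640,-300,-265,42,56),).items():
        c=C[(C[:,0]>b[0])&(C[:,0]<b[1])&(C[:,1]>b[2])&(C[:,1]<b[3])&(C[:,2]>b[4])&(C[:,2]<b[5])]; r=cv2.minAreaRect(c[:,:2].astype(np.float32)); print(l,len(c),r)
cv2.imwrite("pics/c2.png",cv2.resize(p["img"][300:430,220:400,::-1],None,fx=4,fy=4))
```

```text
{'clock': np.float64(8.55), 'eef_pos': array([ 541.589, -247.604,   19.959]), 'tool_rot': array([-3.141, -0.012,  1.625]), 'force': array([-3.263, 21.156, 13.6  ]), 'torque': array([3.589, 0.642, 0.033]), 'width': np.float64(11.373), 'gripper_force': np.float64(60.853)}
plate 0 ((0.0, 0.0), (0.0, 0.0), 0.0)
```

View pics/c2.png

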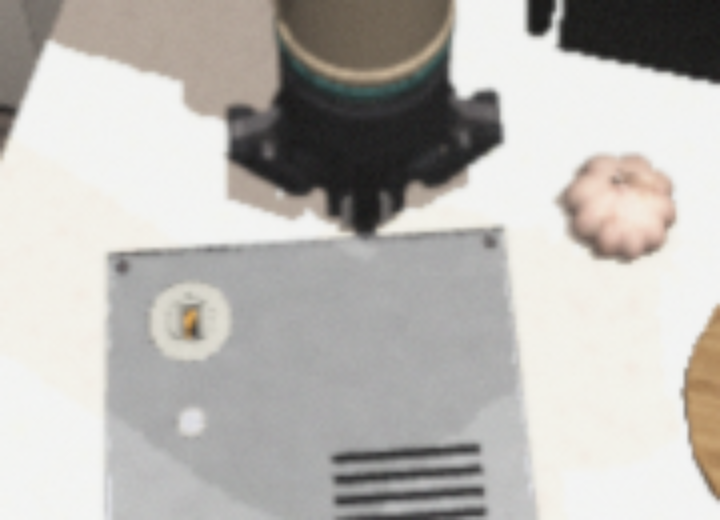

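The plate no longer shows past the box edge (crop around (365,235)), so it is flush. Next I release and go to the key.

Emit:
{"op": "jog_arm", "data": {"plan": [{"tx":0.01,"ty":0,"tz":0,"wx":0,"wy":0,"wz":0,"claw":1},{"tx":0.015,"ty":0,"tz":0,"wx":0,"wy":0,"wz":0,"claw":0.5},{"tx":0.015,"ty":0,"tz":0,"wx":0,"wy":0,"wz":0,"claw":0.3},{"tx":0.015,"ty":0,"tz":0,"wx":0,"wy":0,"wz":0,"claw":0.3},{"tx":0.015,"ty":0,"tz":-0.05,"wx":0,"wy":0,"wz":0,"claw":0.3},{"tx":0.015,"ty":0,"tz":-0.2,"wx":0,"wy":0,"wz":0,"claw":0.3},{"tx":0.015,"ty":0,"tz":-0.36,"wx":0,"wy":0,"wz":0,"claw":0.3},{"tx":0.015,"ty":0,"tz":-0.5,"wx":0,"wy":0,"wz":0,"claw":0.3},{"tx":0.2,"ty":0,"tz":-0.5,"wx":0,"wy":0,"wz":0,"claw":0.3}]}}

```text
clock: 9.5
eef_pos: [542.1, -213.6, 175.5]
tool_rot: [3.13, 0.01, 1.604]
force: [1.8, -0.2, -0.6]
width: 59.7
gripper_force: 0.0
```

Run:
```python
from h import *
st()
s=ctrl.read_state(); go(485,80,160,1.5)
p=cam("top"); C=cloud(p,np.ones((480,640),bool))
for l,b in dict(plate=(460,640,-300,-270,42,56),plat2=(460,640,-300,-230,42,56),top=(400,640,-510,-250,75,85)).items():
        c=C[(C[:,0]>b[0])&(C[:,0]<b[1])&(C[:,1]>b[2])&(C[:,1]<b[3])&(C[:,2]>b[4])&(C[:,2]<b[5])]; r=cv2.minAreaRect(c[:,:2].astype(np.float32)); print(l,len(c),r)
```

```text
{'clock': np.float64(9.5), 'eef_pos': array([ 542.123, -213.643,  175.451]), 'tool_rot': array([3.13 , 0.01 , 1.604]), 'force': array([ 1.77 , -0.159, -0.572]), 'torque': array([ 0.031, -0.082,  0.037]), 'width': np.float64(59.749), 'gripper_force': np.float64(0.0)}
t [ 0.9851 -0.158   0.0396] w [0.008  0.0061 0.0664]
plate 50 ((534.5413818359375, -287.70513916015625), (146.77581787109375, 6.224792957305908), 3.562349557876587)
plat2 55 ((532.8746948242188, -260.9332580566406), (146.77581787109375, 59.87224578857422), 3.562349557876587)
top 85 ((448.60687255859375, -296.2998046875), (49.20478820800781, 11.927462577819824), 18.6885986328125)
```

Emit:
{"op": "jog_arm", "data": {"plan": [{"tx":0.985,"ty":-0.158,"tz":0.04,"wx":0,"wy":0,"wz":0.066,"claw":0.3},{"tx":0.985,"ty":-0.158,"tz":0.04,"wx":0,"wy":0,"wz":0.066,"claw":0.3},{"tx":0.985,"ty":-0.158,"tz":0.04,"wx":0,"wy":0,"wz":0.066,"claw":0.3},{"tx":0.985,"ty":-0.158,"tz":0.04,"wx":0,"wy":0,"wz":0.066,"claw":0.3},{"tx":0.985,"ty":-0.158,"tz":0.04,"wx":0,"wy":0,"wz":0.066,"claw":0.3},{"tx":0.985,"ty":-0.158,"tz":0.04,"wx":0,"wy":0,"wz":0.066,"claw":0.3},{"tx":0.985,"ty":-0.158,"tz":0.04,"wx":0,"wy":0,"wz":0.066,"claw":0.3},{"tx":0.985,"ty":-0.158,"tz":0.04,"wx":0,"wy":0,"wz":0.066,"claw":0.3}]}}

```text
clock: 10.35
eef_pos: [476.9, 90.3, 157.5]
tool_rot: [3.141, 0.0, 1.518]
force: [-0.2, -1.1, -0.6]
width: 59.9
gripper_force: 0.0
```

Run:
```python
from h import *
st(); go(456.9,298.8,140,1.417)
```

```text
{'clock': np.float64(10.35), 'eef_pos': array([476.943,  90.336, 157.524]), 'tool_rot': array([3.141, 0.   , 1.518]), 'force': array([-0.151, -1.071, -0.604]), 'torque': array([-0.012,  0.012,  0.024]), 'width': np.float64(59.94), 'gripper_force': np.float64(0.0)}
t [ 0.6904 -0.1032  0.0583] w [0.0003 0.0001 0.0645]
```

Emit:
{"op": "jog_arm", "data": {"plan": [{"tx":0.693,"ty":-0.1035,"tz":0.058,"wx":0,"wy":0,"wz":0.0645,"claw":0.3},{"tx":0.693,"ty":-0.1035,"tz":0.058,"wx":0,"wy":0,"wz":0.0645,"claw":0.3},{"tx":0.693,"ty":-0.1035,"tz":0.058,"wx":0,"wy":0,"wz":0.0645,"claw":0.3},{"tx":0.693,"ty":-0.1035,"tz":0.058,"wx":0,"wy":0,"wz":0.0645,"claw":0.3},{"tx":0.693,"ty":-0.1035,"tz":0.058,"wx":0,"wy":0,"wz":0.0645,"claw":0.3},{"tx":0.693,"ty":-0.1035,"tz":0.058,"wx":0,"wy":0,"wz":0.0645,"claw":0.3},{"tx":0.693,"ty":-0.1035,"tz":0.058,"wx":0,"wy":0,"wz":0.0645,"claw":0.3}]}}

```text
clock: 11.05
eef_pos: [459.0, 295.2, 139.4]
tool_rot: [3.141, 0.003, 1.41]
force: [1.2, -0.1, 1.0]
width: 60.0
gripper_force: 0.0
```

Run:
```python
from h import *
st(); go(456.9,299.9,43,1.417)
p=cam("side"); save(p,"side3"); cv2.imwrite("pics/c3.png",cv2.resize(p["img"][90:200,200:330,::-1],None,fx=5,fy=5))
```

```text
{'clock': np.float64(11.05), 'eef_pos': array([458.96 , 295.224, 139.386]), 'tool_rot': array([3.141e+00, 3.000e-03, 1.410e+00]), 'force': array([ 1.163, -0.132,  0.991]), 'torque': array([-0.074,  0.02 ,  0.013]), 'width': np.float64(59.998), 'gripper_force': np.float64(0.0)}
t [ 0.0151 -0.0094  0.3212] w [ 0.0002  0.0017 -0.0046]
```

View pics/c3.png

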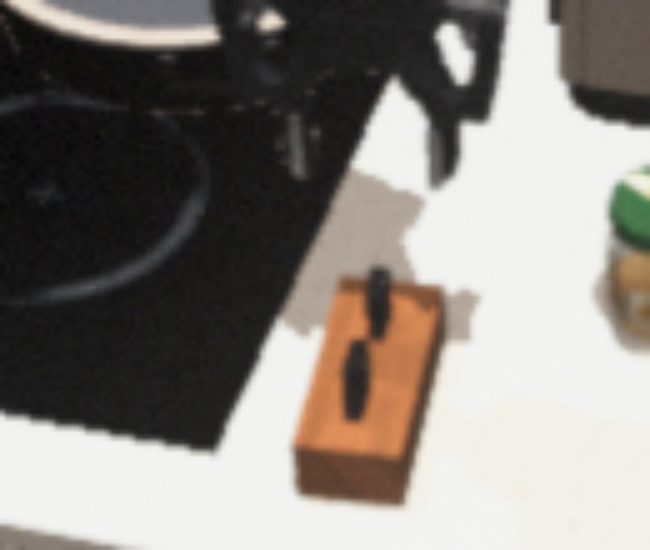

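The open fingers (tips at crop (300,175) and (440,185)) straddle the far key at (377,300).

Emit:
{"op": "jog_arm", "data": {"plan": [{"tx":0,"ty":0,"tz":0.1,"wx":0,"wy":0,"wz":0,"claw":0.3},{"tx":0,"ty":0,"tz":0.16,"wx":0,"wy":0,"wz":0,"claw":0.5},{"tx":0,"ty":0,"tz":0.16,"wx":0,"wy":0,"wz":0,"claw":0.5},{"tx":0,"ty":0,"tz":0.16,"wx":0,"wy":0,"wz":0,"claw":0.5}]}}

```text
clock: 11.5
eef_pos: [458.7, 296.6, 91.8]
tool_rot: [3.141, 0.001, 1.41]
force: [0.2, -0.3, 0.2]
width: 42.7
gripper_force: 0.0
```

Run:
```python
from h import *
st(); go(456.9,299.9,43,1.417)
```

```text
{'clock': np.float64(11.5), 'eef_pos': array([458.68 , 296.562,  91.839]), 'tool_rot': array([3.141e+00, 1.000e-03, 1.410e+00]), 'force': array([ 0.2  , -0.273,  0.238]), 'torque': array([ 0.036, -0.022,  0.009]), 'width': np.float64(42.729), 'gripper_force': np.float64(0.0)}
t [ 0.0102 -0.0077  0.1628] w [ 0.0001  0.0007 -0.0043]
```

Emit:
{"op": "jog_arm", "data": {"plan": [{"tx":0.01,"ty":-0.0077,"tz":0.06,"wx":0,"wy":0,"wz":-0.004,"claw":0.5},{"tx":0.01,"ty":-0.0077,"tz":0.12,"wx":0,"wy":0,"wz":-0.004,"claw":0.5},{"tx":0.01,"ty":-0.0077,"tz":0.162,"wx":0,"wy":0,"wz":-0.004,"claw":0.5},{"tx":0.01,"ty":-0.0077,"tz":0.162,"wx":0,"wy":0,"wz":-0.004,"claw":0.5},{"tx":0.01,"ty":-0.0077,"tz":0.162,"wx":0,"wy":0,"wz":-0.004,"claw":0.7},{"tx":0.01,"ty":-0.0077,"tz":0.162,"wx":0,"wy":0,"wz":-0.004,"claw":1},{"tx":0.01,"ty":-0.0077,"tz":0.162,"wx":0,"wy":0,"wz":-0.004,"claw":1},{"tx":0.01,"ty":-0.0077,"tz":0.162,"wx":0,"wy":0,"wz":-0.004,"claw":1},{"tx":0.01,"ty":-0.0077,"tz":0.162,"wx":0,"wy":0,"wz":-0.004,"claw":1}]}}

```text
clock: 12.4
eef_pos: [456.8, 302.1, 44.0]
tool_rot: [3.14, -0.001, 1.419]
force: [-0.9, -1.1, 6.1]
width: 8.0
gripper_force: 59.9
```

Emit:
{"op": "jog_arm", "data": {"plan": [{"tx":0,"ty":0,"tz":-0.04,"wx":0,"wy":0,"wz":0,"claw":1},{"tx":0,"ty":0,"tz":-0.1,"wx":0,"wy":0,"wz":0,"claw":1},{"tx":0,"ty":0,"tz":-0.2,"wx":0,"wy":0,"wz":0,"claw":1},{"tx":0,"ty":0,"tz":-0.3,"wx":0,"wy":0,"wz":0,"claw":1},{"tx":0,"ty":0,"tz":-0.4,"wx":0,"wy":0,"wz":0,"claw":1},{"tx":0,"ty":0,"tz":-0.4,"wx":0,"wy":0,"wz":0,"claw":1}]}}

```text
clock: 13.0
eef_pos: [458.1, 303.6, 167.5]
tool_rot: [3.136, -0.006, 1.419]
force: [1.0, -0.0, -0.5]
width: 7.9
gripper_force: 59.1
```

Run:
```python
from h import *
st(); go(480,60,170,1.5)
for n in("top","side"):
    p=cam(n); save(p,n+"4"); 
    if n=="side": cv2.imwrite("pics/c4.png",cv2.resize(p["img"][70:190,215:345,::-1],None,fx=5,fy=5,interpolation=cv2.INTER_CUBIC))
```

```text
{'clock': np.float64(13.0), 'eef_pos': array([458.128, 303.63 , 167.455]), 'tool_rot': array([ 3.136, -0.006,  1.419]), 'force': array([ 1.024, -0.002, -0.52 ]), 'torque': array([ 0.04 , -0.037,  0.057]), 'width': np.float64(7.923), 'gripper_force': np.float64(59.092)}
t [-0.7917  0.1946 -0.012 ] w [ 0.0038 -0.0035 -0.0513]
```

View pics/c4.png

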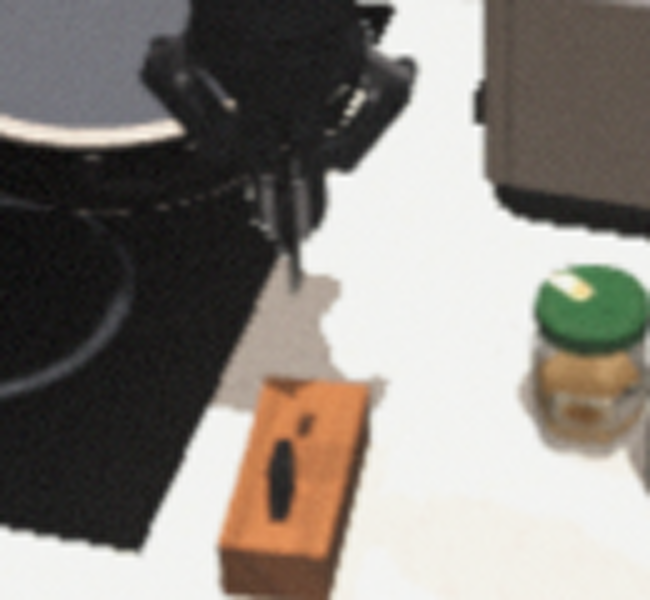

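The round key is held (blade tip at crop (295,285)). Its slot is now empty at (305,422), and the square key is still in place.

Emit:
{"op": "jog_arm", "data": {"plan": [{"tx":-0.79,"ty":0.195,"tz":-0.01,"wx":0,"wy":0,"wz":-0.05,"claw":1},{"tx":-0.79,"ty":0.195,"tz":-0.01,"wx":0,"wy":0,"wz":-0.05,"claw":1},{"tx":-0.79,"ty":0.195,"tz":-0.01,"wx":0,"wy":0,"wz":-0.05,"claw":1},{"tx":-0.79,"ty":0.195,"tz":-0.01,"wx":0,"wy":0,"wz":-0.05,"claw":1},{"tx":-0.79,"ty":0.195,"tz":-0.01,"wx":0,"wy":0,"wz":-0.05,"claw":1},{"tx":-0.79,"ty":0.195,"tz":-0.01,"wx":0,"wy":0,"wz":-0.05,"claw":1},{"tx":-0.79,"ty":0.195,"tz":-0.01,"wx":0,"wy":0,"wz":-0.05,"claw":1},{"tx":-0.79,"ty":0.195,"tz":-0.01,"wx":0,"wy":0,"wz":-0.05,"claw":1}]}}

```text
clock: 13.9
eef_pos: [477.7, 59.9, 165.5]
tool_rot: [-3.14, -0.001, 1.499]
force: [0.3, -0.2, -0.4]
width: 8.1
gripper_force: 59.1
```

Run:
```python
from h import *
st(); go(470,-215,170,1.62)
for n in("top","side"):
    p=cam(n); save(p,n+"5"); g=p["img"].astype(int); C=cloud(p,np.ones((480,640),bool)); v,u=np.nonzero(p["depth"]>0)
    # empty slot: dark pixels near
    m=(np.hypot(C[:,0]-456.9,C[:,1]-299.9)<16); m2=m&(g[v,u,0]<110)
    w=np.clip(150-g[v,u,0][m],0,None).astype(float); c=(np.c_[u,v][m]*w[:,None]).sum(0)/w.sum(); print(n,"slot",m2.sum(),c,onplane(p,[c],38))
    k=(np.hypot(C[:,0]-464,C[:,1]+330)<22); 
    gg=p["img"].min(2); w=np.clip(gg[v,u][k].astype(float)-205,0,None); c=(np.c_[u,v][k]*w[:,None]).sum(0)/w.sum(); print(n,"ring",c,onplane(p,[c],82))
    k=(np.hypot(C[:,0]-464,C[:,1]+330)<11); w=np.clip(200.-g[v,u,2][k],0,None); c=(np.c_[u,v][k]*w[:,None]).sum(0)/w.sum(); print(n,"hole",c,onplane(p,[c],80))
```

```text
{'clock': np.float64(13.9), 'eef_pos': array([477.672,  59.894, 165.452]), 'tool_rot': array([-3.140e+00, -1.000e-03,  1.499e+00]), 'force': array([ 0.257, -0.234, -0.391]), 'torque': array([ 0.019, -0.053,  0.011]), 'width': np.float64(8.051), 'gripper_force': np.float64(59.071)}
t [-0.9158  0.0398 -0.0159] w [-0.0007 -0.0005 -0.0767]
top slot 15 [167.97009675 286.59190853] [[458.28099424 301.22411639  38.        ]]
top ring [462.00968784 281.03616792] [[ 464.85262539 -329.09828311   82.        ]]
top hole [462.52300163 281.27047308] [[ 464.22033692 -330.84488527   80.        ]]
side slot 0 [nan nan] [[nan nan nan]]
side ring [267.47436561 380.17736924] [[ 463.15036659 -331.17602649   82.        ]]
side hole [267.08195387 380.01383989] [[ 462.26316796 -330.06478907   80.        ]]<stdin>:7: RuntimeWarning: invalid value encountered in divide
```

Emit:
{"op": "jog_arm", "data": {"plan": [{"tx":-0.916,"ty":0.03,"tz":-0.016,"wx":0,"wy":0,"wz":-0.077,"claw":1},{"tx":-0.916,"ty":0.03,"tz":-0.016,"wx":0,"wy":0,"wz":-0.077,"claw":1},{"tx":-0.916,"ty":0.03,"tz":-0.016,"wx":0,"wy":0,"wz":-0.077,"claw":1},{"tx":-0.916,"ty":0.03,"tz":-0.016,"wx":0,"wy":0,"wz":-0.077,"claw":1},{"tx":-0.916,"ty":0.03,"tz":-0.016,"wx":0,"wy":0,"wz":-0.077,"claw":1},{"tx":-0.916,"ty":0.03,"tz":-0.016,"wx":0,"wy":0,"wz":-0.077,"claw":1},{"tx":-0.916,"ty":0.03,"tz":-0.016,"wx":0,"wy":0,"wz":-0.077,"claw":1},{"tx":-0.916,"ty":0.03,"tz":-0.016,"wx":0,"wy":0,"wz":-0.077,"claw":1}]}}

```text
clock: 14.8
eef_pos: [467.5, -214.9, 170.5]
tool_rot: [3.142, -0.001, 1.62]
force: [0.5, 0.6, 0.2]
width: 8.4
gripper_force: 59.0
```

Run:
```python
from h import *
st(); go(463.7,-329,135,1.62)
```

```text
{'clock': np.float64(14.8), 'eef_pos': array([ 467.473, -214.93 ,  170.512]), 'tool_rot': array([ 3.142e+00, -1.000e-03,  1.620e+00]), 'force': array([0.476, 0.582, 0.23 ]), 'torque': array([ 0.064, -0.069, -0.002]), 'width': np.float64(8.386), 'gripper_force': np.float64(59.048)}
t [-0.3793 -0.0312  0.118 ] w [ 0.     -0.0007 -0.0002]
```

Emit:
{"op": "jog_arm", "data": {"plan": [{"tx":-0.15,"ty":-0.012,"tz":0,"wx":0,"wy":0,"wz":0,"claw":1},{"tx":-0.28,"ty":-0.023,"tz":0.05,"wx":0,"wy":0,"wz":0,"claw":1},{"tx":-0.36,"ty":-0.031,"tz":0.1,"wx":0,"wy":0,"wz":0,"claw":1},{"tx":-0.379,"ty":-0.031,"tz":0.118,"wx":0,"wy":0,"wz":0,"claw":1},{"tx":-0.379,"ty":-0.031,"tz":0.118,"wx":0,"wy":0,"wz":0,"claw":1},{"tx":-0.379,"ty":-0.031,"tz":0.118,"wx":0,"wy":0,"wz":0,"claw":1}]}}

```text
clock: 15.4
eef_pos: [464.6, -327.0, 135.8]
tool_rot: [3.141, -0.002, 1.623]
force: [0.5, -0.5, 0.2]
width: 8.0
gripper_force: 59.1
```

Run:
```python
from h import *
st(); go(463.7,-329,122,1.62)
p=cam("side"); 
cv2.imwrite("pics/c6.png",cv2.resize(p["img"][325:405,225:315,::-1],None,fx=7,fy=7,interpolation=cv2.INTER_CUBIC))
```

```text
{'clock': np.float64(15.4), 'eef_pos': array([ 464.597, -327.03 ,  135.755]), 'tool_rot': array([ 3.141e+00, -2.000e-03,  1.623e+00]), 'force': array([ 0.51 , -0.508,  0.177]), 'torque': array([ 0.02 , -0.009,  0.025]), 'width': np.float64(8.017), 'gripper_force': np.float64(59.074)}
t [-0.0065 -0.0034  0.0458] w [ 0.0005 -0.001   0.0018]
```

View pics/c6.png

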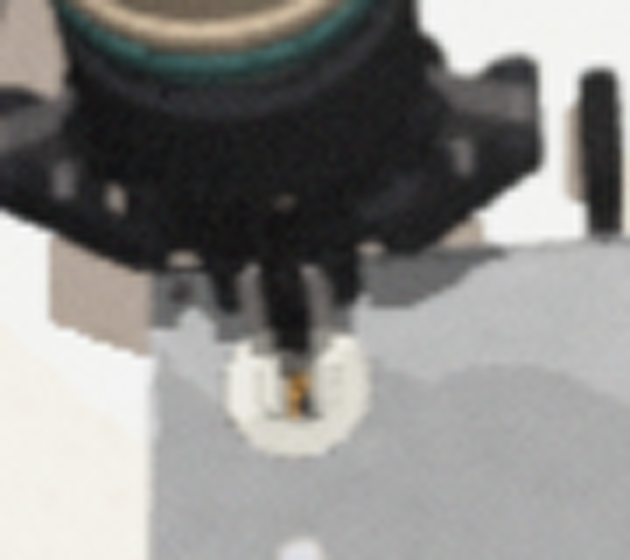

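The key blade (crop column 292) lines up with the keyhole (298,395), allowing for its height.

Emit:
{"op": "jog_arm", "data": {"plan": [{"tx":-0.0065,"ty":-0.0034,"tz":0.02,"wx":0,"wy":0,"wz":0.0018,"claw":1},{"tx":-0.0065,"ty":-0.0034,"tz":0.04,"wx":0,"wy":0,"wz":0.0018,"claw":1},{"tx":-0.0065,"ty":-0.0034,"tz":0.04,"wx":0,"wy":0,"wz":0.0018,"claw":1},{"tx":-0.0065,"ty":-0.0034,"tz":0.04,"wx":0,"wy":0,"wz":0.0018,"claw":1}]}}

```text
clock: 15.85
eef_pos: [462.3, -331.8, 123.1]
tool_rot: [-3.141, -0.0, 1.616]
force: [-0.3, 0.2, 0.6]
width: 7.8
gripper_force: 59.1
```

Run:
```python
from h import *
st(); go(463.7,-329,112,1.62)
```

```text
{'clock': np.float64(15.85), 'eef_pos': array([ 462.271, -331.779,  123.136]), 'tool_rot': array([-3.141, -0.   ,  1.616]), 'force': array([-0.266,  0.24 ,  0.557]), 'torque': array([0.021, 0.009, 0.053]), 'width': np.float64(7.787), 'gripper_force': np.float64(59.074)}
t [0.009  0.0052 0.0371] w [-0.0002 -0.0002 -0.0023]
```

Emit:
{"op": "jog_arm", "data": {"plan": [{"tx":0.007,"ty":0.003,"tz":0,"wx":0,"wy":0,"wz":-0.001,"claw":1},{"tx":0.007,"ty":0.003,"tz":0,"wx":0,"wy":0,"wz":-0.001,"claw":1},{"tx":0.007,"ty":0.003,"tz":0,"wx":0,"wy":0,"wz":-0.001,"claw":1},{"tx":0.007,"ty":0.003,"tz":0,"wx":0,"wy":0,"wz":-0.001,"claw":1}]}}

```text
clock: 16.25
eef_pos: [463.2, -330.0, 123.4]
tool_rot: [3.141, 0.0, 1.618]
force: [0.5, 0.2, -0.7]
width: 7.9
gripper_force: 59.1
```

Emit:
{"op": "jog_arm", "data": {"plan": [{"tx":0,"ty":0,"tz":0,"wx":0,"wy":0,"wz":0,"claw":1},{"tx":0,"ty":0,"tz":0,"wx":0,"wy":0,"wz":0,"claw":1},{"tx":0,"ty":0,"tz":0,"wx":0,"wy":0,"wz":0,"claw":1},{"tx":0,"ty":0,"tz":0,"wx":0,"wy":0,"wz":0,"claw":1},{"tx":0,"ty":0,"tz":0,"wx":0,"wy":0,"wz":0,"claw":1}]}}

```text
clock: 16.75
eef_pos: [463.2, -330.0, 123.3]
tool_rot: [3.142, 0.0, 1.618]
force: [-0.3, 0.2, -0.1]
width: 7.8
gripper_force: 59.1
```

Emit:
{"op": "jog_arm", "data": {"plan": [{"tx":0.002,"ty":0.001,"tz":0.01,"wx":0,"wy":0,"wz":0,"claw":1},{"tx":0.002,"ty":0.001,"tz":0.02,"wx":0,"wy":0,"wz":0,"claw":1},{"tx":0.002,"ty":0.001,"tz":0.028,"wx":0,"wy":0,"wz":0,"claw":1},{"tx":0.002,"ty":0.001,"tz":0.035,"wx":0,"wy":0,"wz":0,"claw":1},{"tx":0.002,"ty":0.001,"tz":0.035,"wx":0,"wy":0,"wz":0,"claw":1}]}}

```text
clock: 17.25
eef_pos: [463.2, -329.2, 112.4]
tool_rot: [-3.141, -0.0, 1.618]
force: [0.2, 0.5, -1.0]
width: 7.6
gripper_force: 59.1
```

Emit:
{"op": "jog_arm", "data": {"plan": [{"tx":0,"ty":0,"tz":0.01,"wx":0,"wy":0,"wz":0,"claw":1},{"tx":0,"ty":0,"tz":0.018,"wx":0,"wy":0,"wz":0,"claw":1},{"tx":0,"ty":0,"tz":0.022,"wx":0,"wy":0,"wz":0,"claw":1},{"tx":0,"ty":0,"tz":0.022,"wx":0,"wy":0,"wz":0,"claw":1}]}}

```text
clock: 17.65
eef_pos: [463.3, -329.6, 107.1]
tool_rot: [-3.141, 0.001, 1.617]
force: [-3.7, -0.1, 9.5]
width: 7.9
gripper_force: 60.7
```

Emit:
{"op": "jog_arm", "data": {"plan": [{"tx":0,"ty":0,"tz":0,"wx":0,"wy":0,"wz":-0.09,"claw":1},{"tx":0,"ty":0,"tz":0,"wx":0,"wy":0,"wz":-0.18,"claw":1},{"tx":0,"ty":0,"tz":0.001,"wx":0,"wy":0,"wz":-0.25,"claw":1},{"tx":0,"ty":0,"tz":0.002,"wx":0,"wy":0,"wz":-0.3,"claw":1},{"tx":0,"ty":0,"tz":0.003,"wx":0,"wy":0,"wz":-0.34,"claw":1},{"tx":0,"ty":0,"tz":0.004,"wx":0,"wy":0,"wz":-0.385,"claw":1}]}}

```text
clock: 18.25
eef_pos: [463.1, -329.7, 104.9]
tool_rot: [-3.141, 0.0, 2.225]
force: [-0.2, -0.3, 0.4]
width: 7.7
gripper_force: 59.2
```

Emit:
{"op": "jog_arm", "data": {"plan": [{"tx":0,"ty":0,"tz":0.008,"wx":0,"wy":0,"wz":0,"claw":1},{"tx":0,"ty":0,"tz":0.014,"wx":0,"wy":0,"wz":0,"claw":1},{"tx":0,"ty":0,"tz":0.017,"wx":0,"wy":0,"wz":0,"claw":1},{"tx":0,"ty":0,"tz":0.017,"wx":0,"wy":0,"wz":0,"claw":1}]}}

```text
clock: 18.65
eef_pos: [463.5, -329.7, 101.5]
tool_rot: [-3.14, 0.001, 2.22]
force: [-5.1, 0.8, 15.2]
width: 7.8
gripper_force: 61.4
```

Emit:
{"op": "jog_arm", "data": {"plan": [{"tx":0,"ty":0,"tz":-0.002,"wx":0,"wy":0,"wz":0.09,"claw":1},{"tx":0,"ty":0,"tz":-0.002,"wx":0,"wy":0,"wz":0.18,"claw":1},{"tx":0,"ty":0,"tz":-0.002,"wx":0,"wy":0,"wz":0.27,"claw":1},{"tx":0,"ty":0,"tz":-0.002,"wx":0,"wy":0,"wz":0.36,"claw":1},{"tx":0,"ty":0,"tz":-0.002,"wx":0,"wy":0,"wz":0.45,"claw":1},{"tx":0,"ty":0,"tz":-0.002,"wx":0,"wy":0,"wz":0.54,"claw":1},{"tx":0,"ty":0,"tz":-0.002,"wx":0,"wy":0,"wz":0.61,"claw":1},{"tx":0,"ty":0,"tz":-0.001,"wx":0,"wy":0,"wz":0.66,"claw":1},{"tx":0,"ty":0,"tz":0,"wx":0,"wy":0,"wz":0.71,"claw":1},{"tx":0,"ty":0,"tz":0.001,"wx":0,"wy":0,"wz":0.77,"claw":1}]}}

```text
clock: 19.65
eef_pos: [462.4, -330.3, 101.4]
tool_rot: [-3.141, 0.002, 1.007]
force: [-6.9, 0.8, 19.3]
width: 7.9
gripper_force: 62.0
```

Emit:
{"op": "jog_arm", "data": {"plan": [{"tx":0,"ty":-0.001,"tz":-0.004,"wx":0,"wy":0,"wz":0,"claw":1},{"tx":0,"ty":-0.001,"tz":-0.004,"wx":0,"wy":0,"wz":-0.05,"claw":1},{"tx":0,"ty":-0.001,"tz":-0.004,"wx":0,"wy":0,"wz":-0.1,"claw":1},{"tx":0,"ty":-0.001,"tz":-0.004,"wx":0,"wy":0,"wz":-0.15,"claw":1}]}}

```text
clock: 20.05
eef_pos: [462.6, -329.9, 101.7]
tool_rot: [-3.141, 0.002, 1.249]
force: [-4.0, -0.7, 8.3]
width: 8.1
gripper_force: 60.5
```

Emit:
{"op": "jog_arm", "data": {"plan": [{"tx":0,"ty":0,"tz":0,"wx":0,"wy":0,"wz":0.02,"claw":1},{"tx":0,"ty":0,"tz":0,"wx":0,"wy":0,"wz":0.04,"claw":1},{"tx":0,"ty":0,"tz":0,"wx":0,"wy":0,"wz":0.06,"claw":1},{"tx":0,"ty":0,"tz":0,"wx":0,"wy":0,"wz":0.08,"claw":1},{"tx":0,"ty":0,"tz":0,"wx":0,"wy":0,"wz":0.1,"claw":1}]}}

```text
clock: 20.55
eef_pos: [462.7, -329.7, 101.7]
tool_rot: [-3.142, 0.001, 1.088]
force: [-3.2, 0.1, 9.8]
width: 7.7
gripper_force: 60.5
```

Emit:
{"op": "jog_arm", "data": {"plan": [{"tx":0,"ty":0,"tz":-0.002,"wx":0,"wy":0,"wz":0.04,"claw":1},{"tx":0,"ty":0,"tz":-0.002,"wx":0,"wy":0,"wz":0.08,"claw":1},{"tx":0.003,"ty":0,"tz":-0.002,"wx":0,"wy":0,"wz":0.04,"claw":1},{"tx":0.003,"ty":0,"tz":-0.002,"wx":0,"wy":0,"wz":0.0,"claw":1},{"tx":0.003,"ty":0,"tz":-0.002,"wx":0,"wy":0,"wz":-0.04,"claw":1},{"tx":0.003,"ty":0,"tz":-0.002,"wx":0,"wy":0,"wz":-0.08,"claw":1},{"tx":0.003,"ty":0,"tz":-0.002,"wx":0,"wy":0,"wz":-0.12,"claw":1}]}}

```text
clock: 21.25
eef_pos: [462.7, -328.7, 101.8]
tool_rot: [-3.14, 0.001, 1.28]
force: [-3.5, 0.5, 6.8]
width: 8.2
gripper_force: 60.1
```

Emit:
{"op": "jog_arm", "data": {"plan": [{"tx":-0.003,"ty":0,"tz":0,"wx":0,"wy":0,"wz":0,"claw":1},{"tx":-0.006,"ty":0,"tz":0,"wx":0,"wy":0,"wz":0,"claw":1},{"tx":-0.006,"ty":0,"tz":0,"wx":0,"wy":0,"wz":0.04,"claw":1},{"tx":-0.006,"ty":0,"tz":0,"wx":0,"wy":0,"wz":0.08,"claw":1},{"tx":-0.006,"ty":0,"tz":0,"wx":0,"wy":0,"wz":0.12,"claw":1},{"tx":-0.006,"ty":0,"tz":0,"wx":0,"wy":0,"wz":0.16,"claw":1},{"tx":-0.006,"ty":0,"tz":0,"wx":0,"wy":0,"wz":0.2,"claw":1}]}}

```text
clock: 21.95
eef_pos: [462.7, -328.8, 101.8]
tool_rot: [-3.14, -0.0, 0.962]
force: [-2.4, 2.6, 7.2]
width: 8.0
gripper_force: 60.1
```

```bash
python3 -c "
from h import *
st()"
```

```text
{'clock': np.float64(21.95), 'eef_pos': array([ 462.72 , -328.84 ,  101.753]), 'tool_rot': array([-3.14 , -0.   ,  0.962]), 'force': array([-2.407,  2.583,  7.157]), 'torque': array([0.741, 0.62 , 0.068]), 'width': np.float64(7.957), 'gripper_force': np.float64(60.148)}
```

Emit:
{"op": "jog_arm", "data": {"plan": [{"tx":0.004,"ty":0,"tz":0,"wx":0,"wy":0,"wz":0.05,"claw":1},{"tx":0.004,"ty":0,"tz":0,"wx":0,"wy":0,"wz":0.1,"claw":1},{"tx":0.004,"ty":0,"tz":0,"wx":0,"wy":0,"wz":0.05,"claw":1},{"tx":0.004,"ty":0,"tz":0,"wx":0,"wy":0,"wz":0,"claw":1}]}}

```text
clock: 22.35
eef_pos: [463.4, -329.0, 101.8]
tool_rot: [-3.141, 0.001, 0.967]
force: [-2.0, -0.1, 6.5]
width: 8.5
gripper_force: 60.0
```

Emit:
{"op": "jog_arm", "data": {"plan": [{"tx":0,"ty":0,"tz":0,"wx":0,"wy":0,"wz":-0.08,"claw":1},{"tx":0,"ty":0,"tz":0,"wx":0,"wy":0,"wz":-0.16,"claw":1},{"tx":0,"ty":0,"tz":0,"wx":0,"wy":0,"wz":-0.24,"claw":1},{"tx":0,"ty":0,"tz":0,"wx":0,"wy":0,"wz":-0.32,"claw":1},{"tx":0,"ty":0,"tz":0,"wx":0,"wy":0,"wz":-0.4,"claw":1},{"tx":0,"ty":0,"tz":0,"wx":0,"wy":0,"wz":-0.42,"claw":1}]}}

```text
clock: 22.95
eef_pos: [462.7, -328.8, 101.8]
tool_rot: [-3.14, -0.001, 1.627]
force: [-3.3, 0.9, 8.1]
width: 8.0
gripper_force: 60.3
```

Emit:
{"op": "jog_arm", "data": {"plan": [{"tx":0,"ty":0,"tz":-0.006,"wx":0,"wy":0,"wz":0,"claw":1},{"tx":0.008,"ty":0,"tz":-0.006,"wx":0,"wy":0,"wz":0,"claw":1},{"tx":0.008,"ty":0,"tz":-0.006,"wx":0,"wy":0,"wz":0,"claw":1},{"tx":0.008,"ty":0,"tz":-0.006,"wx":0,"wy":0,"wz":0,"claw":1}]}}

```text
clock: 23.35
eef_pos: [462.7, -328.1, 103.0]
tool_rot: [-3.14, 0.002, 1.624]
force: [-3.1, -3.3, -0.9]
width: 8.0
gripper_force: 58.9
```

Emit:
{"op": "jog_arm", "data": {"plan": [{"tx":-0.016,"ty":0,"tz":0,"wx":0,"wy":0,"wz":0,"claw":1},{"tx":-0.016,"ty":0,"tz":0,"wx":0,"wy":0,"wz":0,"claw":1},{"tx":-0.016,"ty":0,"tz":0,"wx":0,"wy":0,"wz":0,"claw":1}]}}

```text
clock: 23.65
eef_pos: [463.0, -330.5, 102.7]
tool_rot: [-3.14, -0.002, 1.625]
force: [-4.5, 1.9, -1.9]
width: 7.7
gripper_force: 59.0
```

Emit:
{"op": "jog_arm", "data": {"plan": [{"tx":0.007,"ty":0.008,"tz":0,"wx":0,"wy":0,"wz":0,"claw":1},{"tx":0.007,"ty":0.008,"tz":0,"wx":0,"wy":0,"wz":0,"claw":1},{"tx":0.007,"ty":0.008,"tz":0,"wx":0,"wy":0,"wz":0,"claw":1}]}}

```text
clock: 23.95
eef_pos: [463.7, -330.0, 102.7]
tool_rot: [-3.137, 0.0, 1.624]
force: [-6.9, -0.5, -0.0]
width: 8.0
gripper_force: 59.4
```

Emit:
{"op": "jog_arm", "data": {"plan": [{"tx":0,"ty":-0.016,"tz":0,"wx":0,"wy":0,"wz":0,"claw":1},{"tx":0,"ty":-0.016,"tz":0,"wx":0,"wy":0,"wz":0,"claw":1},{"tx":0,"ty":-0.016,"tz":0,"wx":0,"wy":0,"wz":0,"claw":1}]}}

```text
clock: 24.25
eef_pos: [463.0, -329.6, 103.7]
tool_rot: [3.139, 0.001, 1.626]
force: [-0.2, -0.8, 0.0]
width: 8.1
gripper_force: 59.2
```

Emit:
{"op": "jog_arm", "data": {"plan": [{"tx":0.001,"ty":-0.005,"tz":0,"wx":0,"wy":0,"wz":0,"claw":1},{"tx":0.001,"ty":-0.005,"tz":0,"wx":0,"wy":0,"wz":0,"claw":1},{"tx":0.001,"ty":-0.005,"tz":0,"wx":0,"wy":0,"wz":0,"claw":1}]}}

```text
clock: 24.55
eef_pos: [461.3, -329.2, 103.6]
tool_rot: [3.139, 0.0, 1.626]
force: [1.9, 1.2, 0.2]
width: 7.9
gripper_force: 59.2
```

Emit:
{"op": "jog_arm", "data": {"plan": [{"tx":0,"ty":-0.005,"tz":0,"wx":0,"wy":0,"wz":0,"claw":1},{"tx":0,"ty":-0.005,"tz":0,"wx":0,"wy":0,"wz":0,"claw":1},{"tx":0,"ty":-0.005,"tz":0,"wx":0,"wy":0,"wz":0,"claw":1}]}}

```text
clock: 24.85
eef_pos: [461.1, -329.2, 103.7]
tool_rot: [3.136, 0.001, 1.626]
force: [5.7, 0.2, -1.9]
width: 7.9
gripper_force: 59.2
```

Emit:
{"op": "jog_arm", "data": {"plan": [{"tx":0,"ty":0.009,"tz":0,"wx":0,"wy":0,"wz":0,"claw":1},{"tx":0,"ty":0.009,"tz":0.003,"wx":0,"wy":0,"wz":0,"claw":1},{"tx":0,"ty":0.009,"tz":0.006,"wx":0,"wy":0,"wz":0,"claw":1},{"tx":0,"ty":0.009,"tz":0.006,"wx":0,"wy":0,"wz":0,"claw":1}]}}

```text
clock: 25.25
eef_pos: [461.4, -329.3, 101.8]
tool_rot: [3.141, 0.0, 1.625]
force: [0.4, 0.7, 3.2]
width: 8.2
gripper_force: 60.1
```

Emit:
{"op": "jog_arm", "data": {"plan": [{"tx":0,"ty":0.002,"tz":0,"wx":0,"wy":0,"wz":0.07,"claw":1},{"tx":0,"ty":0.002,"tz":0.001,"wx":0,"wy":0,"wz":0.14,"claw":1},{"tx":0,"ty":0.002,"tz":0.001,"wx":0,"wy":0,"wz":0.2,"claw":1},{"tx":0,"ty":0.002,"tz":0.002,"wx":0,"wy":0,"wz":0.24,"claw":1},{"tx":0,"ty":0.002,"tz":0.002,"wx":0,"wy":0,"wz":0.28,"claw":1},{"tx":0,"ty":0.002,"tz":0.002,"wx":0,"wy":0,"wz":0.32,"claw":1},{"tx":0,"ty":0.002,"tz":0.002,"wx":0,"wy":0,"wz":0.36,"claw":1},{"tx":0,"ty":0.002,"tz":0.002,"wx":0,"wy":0,"wz":0.4,"claw":1}]}}

```text
clock: 26.05
eef_pos: [461.9, -329.5, 101.8]
tool_rot: [3.141, 0.0, 0.994]
force: [0.2, 1.1, 7.5]
width: 7.9
gripper_force: 60.6
```

Emit:
{"op": "jog_arm", "data": {"plan": [{"tx":0,"ty":0,"tz":0,"wx":0,"wy":0,"wz":0.05,"claw":1},{"tx":0,"ty":0,"tz":0,"wx":0,"wy":0,"wz":0.1,"claw":1},{"tx":0,"ty":0,"tz":0,"wx":0,"wy":0,"wz":0.15,"claw":1},{"tx":0,"ty":0,"tz":0,"wx":0,"wy":0,"wz":0.15,"claw":1}]}}

```text
clock: 26.45
eef_pos: [461.8, -329.5, 101.7]
tool_rot: [3.141, 0.0, 0.76]
force: [1.0, 1.0, 7.8]
width: 8.1
gripper_force: 60.5
```

Run:
```python
from h import *
st()
p=cam("side"); 
cv2.imwrite("pics/c7.png",cv2.resize(p["img"][325:405,225:315,::-1],None,fx=7,fy=7,interpolation=cv2.INTER_CUBIC))
```

```text
{'clock': np.float64(26.45), 'eef_pos': array([ 461.785, -329.487,  101.716]), 'tool_rot': array([3.141, 0.   , 0.76 ]), 'force': array([0.987, 1.007, 7.845]), 'torque': array([ 0.135, -0.268,  0.015]), 'width': np.float64(8.131), 'gripper_force': np.float64(60.484)}
```

View pics/c7.png

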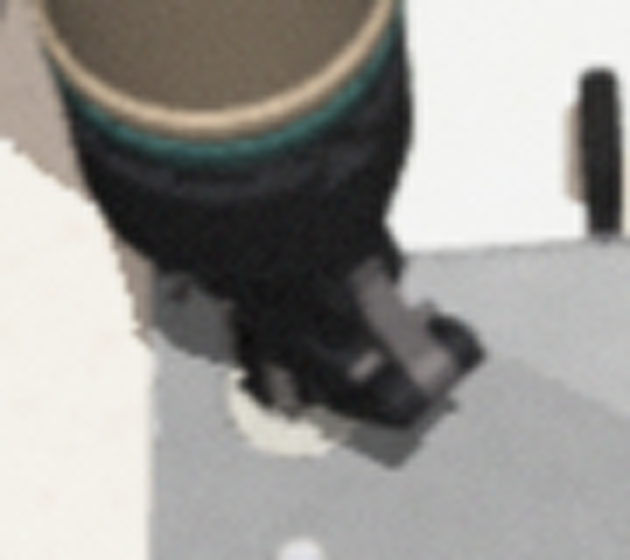

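The fingers hide the key (around (300,380)), so the picture tells me nothing more. I'll sweep slowly back, now centred.

Emit:
{"op": "jog_arm", "data": {"plan": [{"tx":0,"ty":0,"tz":0,"wx":0,"wy":0,"wz":-0.05,"claw":1},{"tx":0,"ty":0,"tz":0,"wx":0,"wy":0,"wz":-0.1,"claw":1},{"tx":0,"ty":0,"tz":0,"wx":0,"wy":0,"wz":-0.14,"claw":1},{"tx":0,"ty":0,"tz":0,"wx":0,"wy":0,"wz":-0.18,"claw":1},{"tx":0,"ty":0,"tz":0,"wx":0,"wy":0,"wz":-0.22,"claw":1},{"tx":0,"ty":0,"tz":0,"wx":0,"wy":0,"wz":-0.25,"claw":1},{"tx":0,"ty":0,"tz":0,"wx":0,"wy":0,"wz":-0.28,"claw":1},{"tx":0,"ty":0,"tz":0,"wx":0,"wy":0,"wz":-0.31,"claw":1},{"tx":0,"ty":0,"tz":0,"wx":0,"wy":0,"wz":-0.34,"claw":1}]}}

```text
clock: 27.4
eef_pos: [461.9, -329.8, 101.7]
tool_rot: [3.14, 0.001, 1.297]
force: [0.4, 0.3, 7.1]
width: 7.9
gripper_force: 60.4
```

Emit:
{"op": "jog_arm", "data": {"plan": [{"tx":0,"ty":0,"tz":0,"wx":0,"wy":0,"wz":-0.06,"claw":1},{"tx":0,"ty":0,"tz":0,"wx":0,"wy":0,"wz":-0.12,"claw":1},{"tx":0,"ty":0,"tz":0,"wx":0,"wy":0,"wz":-0.18,"claw":1},{"tx":0,"ty":0,"tz":0,"wx":0,"wy":0,"wz":-0.24,"claw":1},{"tx":0,"ty":0,"tz":0,"wx":0,"wy":0,"wz":-0.3,"claw":1},{"tx":0,"ty":0,"tz":0,"wx":0,"wy":0,"wz":-0.36,"claw":1},{"tx":0,"ty":0,"tz":0,"wx":0,"wy":0,"wz":-0.42,"claw":1},{"tx":0,"ty":0,"tz":0,"wx":0,"wy":0,"wz":-0.48,"claw":1},{"tx":0,"ty":0,"tz":0,"wx":0,"wy":0,"wz":-0.54,"claw":1},{"tx":0,"ty":0,"tz":0,"wx":0,"wy":0,"wz":-0.6,"claw":1}]}}

```text
clock: 28.4
eef_pos: [462.5, -329.6, 101.7]
tool_rot: [3.141, 0.002, 2.242]
force: [1.1, 0.6, 6.1]
width: 8.1
gripper_force: 60.3
```

Emit:
{"op": "jog_arm", "data": {"plan": [{"tx":0,"ty":0.001,"tz":-0.007,"wx":0,"wy":0,"wz":0.0,"claw":1},{"tx":0,"ty":0.001,"tz":-0.007,"wx":0,"wy":0,"wz":0.09,"claw":1},{"tx":0,"ty":0.001,"tz":-0.007,"wx":0,"wy":0,"wz":0.18,"claw":1},{"tx":0,"ty":0.001,"tz":-0.007,"wx":0,"wy":0,"wz":0.27,"claw":1},{"tx":0,"ty":0.001,"tz":-0.007,"wx":0,"wy":0,"wz":0.36,"claw":1},{"tx":0,"ty":0.001,"tz":-0.007,"wx":0,"wy":0,"wz":0.45,"claw":1},{"tx":0,"ty":0.001,"tz":-0.007,"wx":0,"wy":0,"wz":0.54,"claw":1},{"tx":0,"ty":0.001,"tz":-0.007,"wx":0,"wy":0,"wz":0.62,"claw":1},{"tx":0,"ty":0.001,"tz":-0.007,"wx":0,"wy":0,"wz":0.676,"claw":1},{"tx":0,"ty":0.001,"tz":-0.007,"wx":0,"wy":0,"wz":0.676,"claw":1}]}}

```text
clock: 29.4
eef_pos: [462.0, -328.8, 102.7]
tool_rot: [-3.142, 0.0, 1.175]
force: [2.4, -0.2, -1.7]
width: 8.1
gripper_force: 59.1
```

Emit:
{"op": "jog_arm", "data": {"plan": [{"tx":0,"ty":0.006,"tz":0,"wx":0,"wy":0,"wz":0,"claw":1},{"tx":0,"ty":0.006,"tz":0,"wx":0,"wy":0,"wz":0,"claw":1},{"tx":0,"ty":0.006,"tz":0,"wx":0,"wy":0,"wz":0,"claw":1}]}}

```text
clock: 29.7
eef_pos: [462.3, -329.2, 102.5]
tool_rot: [-3.139, -0.0, 1.176]
force: [-0.2, 1.6, -0.1]
width: 8.2
gripper_force: 59.5
```

Emit:
{"op": "jog_arm", "data": {"plan": [{"tx":0,"ty":-0.012,"tz":0,"wx":0,"wy":0,"wz":0,"claw":1},{"tx":0,"ty":-0.012,"tz":0,"wx":0,"wy":0,"wz":0,"claw":1},{"tx":0,"ty":-0.012,"tz":0,"wx":0,"wy":0,"wz":0,"claw":1}]}}

```text
clock: 30.0
eef_pos: [461.6, -329.0, 103.3]
tool_rot: [3.138, -0.0, 1.176]
force: [4.9, -0.8, -2.5]
width: 7.6
gripper_force: 59.1
```

Emit:
{"op": "jog_arm", "data": {"plan": [{"tx":0,"ty":0.018,"tz":0,"wx":0,"wy":0,"wz":0,"claw":1},{"tx":0,"ty":0.018,"tz":0,"wx":0,"wy":0,"wz":0,"claw":1},{"tx":0,"ty":0.018,"tz":0,"wx":0,"wy":0,"wz":0,"claw":1}]}}

```text
clock: 30.3
eef_pos: [462.8, -330.1, 102.4]
tool_rot: [-3.137, 0.001, 1.176]
force: [-5.0, 1.5, 2.1]
width: 8.1
gripper_force: 59.7
```

Emit:
{"op": "jog_arm", "data": {"plan": [{"tx":0,"ty":-0.002,"tz":0,"wx":0,"wy":0,"wz":0,"claw":1},{"tx":0,"ty":-0.002,"tz":0,"wx":0,"wy":0,"wz":0,"claw":1},{"tx":0,"ty":-0.002,"tz":0,"wx":0,"wy":0,"wz":0,"claw":1}]}}

```text
clock: 30.6
eef_pos: [462.8, -330.0, 102.4]
tool_rot: [-3.138, 0.001, 1.176]
force: [-4.9, 1.4, -0.3]
width: 8.2
gripper_force: 59.6
```

Emit:
{"op": "jog_arm", "data": {"plan": [{"tx":0,"ty":-0.011,"tz":0,"wx":0,"wy":0,"wz":0,"claw":1},{"tx":0,"ty":-0.011,"tz":0,"wx":0,"wy":0,"wz":0,"claw":1},{"tx":0,"ty":-0.011,"tz":0.004,"wx":0,"wy":0,"wz":0,"claw":1},{"tx":0,"ty":-0.011,"tz":0.007,"wx":0,"wy":0,"wz":0,"claw":1},{"tx":0,"ty":-0.011,"tz":0.007,"wx":0,"wy":0,"wz":0,"claw":1}]}}

```text
clock: 31.1
eef_pos: [462.5, -329.0, 100.9]
tool_rot: [3.14, -0.0, 1.176]
force: [-0.8, -0.3, -0.1]
width: 7.9
gripper_force: 59.4
```

It dropped into wafer 2 (z 100.9, no force). I go deeper, then straighten.

Emit:
{"op": "jog_arm", "data": {"plan": [{"tx":0,"ty":0,"tz":0.005,"wx":0,"wy":0,"wz":0,"claw":1},{"tx":0,"ty":0,"tz":0.01,"wx":0,"wy":0,"wz":0,"claw":1},{"tx":0,"ty":0,"tz":0.014,"wx":0,"wy":0,"wz":0,"claw":1},{"tx":0,"ty":0,"tz":0.016,"wx":0,"wy":0,"wz":0,"claw":1},{"tx":0,"ty":0,"tz":0.016,"wx":0,"wy":0,"wz":0,"claw":1}]}}

```text
clock: 31.6
eef_pos: [462.1, -329.1, 96.1]
tool_rot: [3.141, -0.0, 1.176]
force: [1.1, 0.1, -0.5]
width: 8.4
gripper_force: 59.4
```

Straighten to yaw 1.62 (wz −0.283), with a light push at the end.

Emit:
{"op": "jog_arm", "data": {"plan": [{"tx":0,"ty":0,"tz":0,"wx":0,"wy":0,"wz":-0.07,"claw":1},{"tx":0,"ty":0,"tz":0,"wx":0,"wy":0,"wz":-0.14,"claw":1},{"tx":0,"ty":0,"tz":0,"wx":0,"wy":0,"wz":-0.21,"claw":1},{"tx":0,"ty":0,"tz":0,"wx":0,"wy":0,"wz":-0.283,"claw":1},{"tx":0,"ty":0,"tz":0.004,"wx":0,"wy":0,"wz":-0.283,"claw":1},{"tx":0,"ty":0,"tz":0.008,"wx":0,"wy":0,"wz":-0.283,"claw":1},{"tx":0,"ty":0,"tz":0.008,"wx":0,"wy":0,"wz":-0.283,"claw":1}]}}

```text
clock: 32.3
eef_pos: [462.2, -329.1, 93.7]
tool_rot: [3.14, 0.0, 1.619]
force: [2.2, 0.5, -0.7]
width: 8.0
gripper_force: 59.5
```

Emit:
{"op": "jog_arm", "data": {"plan": [{"tx":0,"ty":0.002,"tz":0.006,"wx":0,"wy":0,"wz":0,"claw":1},{"tx":0,"ty":0.002,"tz":0.012,"wx":0,"wy":0,"wz":0,"claw":1},{"tx":0,"ty":0.002,"tz":0.018,"wx":0,"wy":0,"wz":0,"claw":1},{"tx":0,"ty":0.002,"tz":0.022,"wx":0,"wy":0,"wz":0,"claw":1},{"tx":0,"ty":0.002,"tz":0.022,"wx":0,"wy":0,"wz":0,"claw":1}]}}

```text
clock: 32.8
eef_pos: [462.3, -328.8, 87.9]
tool_rot: [-3.142, 0.001, 1.621]
force: [-1.0, -0.1, 9.4]
width: 8.0
gripper_force: 61.2
```

Emit:
{"op": "jog_arm", "data": {"plan": [{"tx":0,"ty":0,"tz":0.004,"wx":0,"wy":0,"wz":0,"claw":1},{"tx":0,"ty":0,"tz":0.004,"wx":0,"wy":0,"wz":0,"claw":1},{"tx":0,"ty":0,"tz":0.004,"wx":0,"wy":0,"wz":0,"claw":1}]}}

```text
clock: 33.1
eef_pos: [462.4, -328.9, 87.7]
tool_rot: [3.142, 0.001, 1.62]
force: [-2.7, 2.4, 18.5]
width: 8.1
gripper_force: 62.5
```

Emit:
{"op": "jog_arm", "data": {"plan": [{"tx":0,"ty":0,"tz":-0.003,"wx":0,"wy":0,"wz":0.09,"claw":1},{"tx":0,"ty":0.001,"tz":-0.003,"wx":0,"wy":0,"wz":0.18,"claw":1},{"tx":0,"ty":0.001,"tz":-0.003,"wx":0,"wy":0,"wz":0.27,"claw":1},{"tx":-0.001,"ty":0.002,"tz":-0.003,"wx":0,"wy":0,"wz":0.36,"claw":1},{"tx":-0.001,"ty":0.002,"tz":-0.003,"wx":0,"wy":0,"wz":0.45,"claw":1},{"tx":-0.001,"ty":0.003,"tz":-0.003,"wx":0,"wy":0,"wz":0.54,"claw":1},{"tx":-0.002,"ty":0.003,"tz":-0.003,"wx":0,"wy":0,"wz":0.62,"claw":1}]}}

```text
clock: 33.8
eef_pos: [462.4, -329.0, 87.8]
tool_rot: [-3.14, 0.001, 0.642]
force: [-3.1, 2.1, 12.9]
width: 7.8
gripper_force: 61.4
```

```bash
python3 -c "
from h import *
st(); print(ctrl.read_state()['qpos'])"
```

```text
{'clock': np.float64(33.8), 'eef_pos': array([ 462.354, -328.96 ,   87.833]), 'tool_rot': array([-3.14e+00,  1.00e-03,  6.42e-01]), 'force': array([-3.075,  2.143, 12.931]), 'torque': array([0.604, 0.657, 0.272]), 'width': np.float64(7.845), 'gripper_force': np.float64(61.436)}
[ 0.64905382  0.70961461 -0.12506824  1.86897499  0.15142747  0.57363033
 -0.50251158]
```

Emit:
{"op": "jog_arm", "data": {"plan": [{"tx":0,"ty":-0.001,"tz":0,"wx":0,"wy":0,"wz":0.08,"claw":1},{"tx":0,"ty":-0.002,"tz":0,"wx":0,"wy":0,"wz":0.16,"claw":1},{"tx":0,"ty":-0.002,"tz":0,"wx":0,"wy":0,"wz":0.24,"claw":1},{"tx":0,"ty":-0.002,"tz":0,"wx":0,"wy":0,"wz":0.31,"claw":1},{"tx":0,"ty":-0.002,"tz":0,"wx":0,"wy":0,"wz":0.36,"claw":1},{"tx":0,"ty":-0.002,"tz":0,"wx":0,"wy":0,"wz":0.37,"claw":1}]}}

```text
clock: 34.4
eef_pos: [462.4, -329.0, 87.9]
tool_rot: [3.141, 0.001, 0.064]
force: [-1.1, 1.0, 11.6]
width: 7.9
gripper_force: 61.4
```

```bash
python3 -c "
from h import *
st()"
```

```text
{'clock': np.float64(34.4), 'eef_pos': array([ 462.386, -328.977,   87.87 ]), 'tool_rot': array([3.141e+00, 1.000e-03, 6.400e-02]), 'force': array([-1.131,  0.967, 11.576]), 'torque': array([0.305, 0.478, 0.267]), 'width': np.float64(7.948), 'gripper_force': np.float64(61.437)}
```

Emit:
{"op": "jog_arm", "data": {"plan": [{"tx":0,"ty":0,"tz":0,"wx":0,"wy":0,"wz":0.02,"claw":1},{"tx":0,"ty":0,"tz":0,"wx":0,"wy":0,"wz":0.04,"claw":1},{"tx":0,"ty":0,"tz":0,"wx":0,"wy":0,"wz":0.04,"claw":1},{"tx":0,"ty":0,"tz":0,"wx":0,"wy":0,"wz":0.04,"claw":1}]}}

```text
clock: 34.8
eef_pos: [462.4, -329.0, 87.9]
tool_rot: [3.141, 0.001, 0.003]
force: [-2.4, 1.3, 11.9]
width: 7.7
gripper_force: 61.4
```

```bash
python3 -c "
from h import *
st()"
```

```text
{'clock': np.float64(34.8), 'eef_pos': array([ 462.372, -328.971,   87.86 ]), 'tool_rot': array([3.141e+00, 1.000e-03, 3.000e-03]), 'force': array([-2.374,  1.307, 11.943]), 'torque': array([0.276, 0.475, 0.2  ]), 'width': np.float64(7.693), 'gripper_force': np.float64(61.388)}
```

Emit:
{"op": "jog_arm", "data": {"plan": [{"tx":0,"ty":0,"tz":0,"wx":0,"wy":0,"wz":0.02,"claw":1},{"tx":0,"ty":0,"tz":0,"wx":0,"wy":0,"wz":0.04,"claw":1},{"tx":0,"ty":0,"tz":0,"wx":0,"wy":0,"wz":0.04,"claw":1}]}}

```text
clock: 35.1
eef_pos: [462.4, -329.0, 87.8]
tool_rot: [3.141, 0.001, -0.06]
force: [-2.0, 1.5, 11.6]
width: 7.8
gripper_force: 61.4
```

Run:
```python
from h import *
st()
a=[]
for n in("top","side"):
    p=cam(n); o=cv2.imread("pics/%s0.png"%n)
    c=(slice(235,325),slice(415,535)) if n=="top" else (slice(335,425),slice(225,345))
    a.append(cv2.resize(p["img"][c][:,:,::-1],None,fx=5,fy=5)[:300] if 0 else cv2.resize(p["img"][c][:,:,::-1],(400,300)))
cv2.imwrite("pics/c8.png",np.hstack(a))
```

```text
{'clock': np.float64(35.1), 'eef_pos': array([ 462.365, -328.955,   87.843]), 'tool_rot': array([ 3.141e+00,  1.000e-03, -6.000e-02]), 'force': array([-2.03 ,  1.475, 11.552]), 'torque': array([0.263, 0.417, 0.296]), 'width': np.float64(7.82), 'gripper_force': np.float64(61.413)}
```

View pics/c8.png

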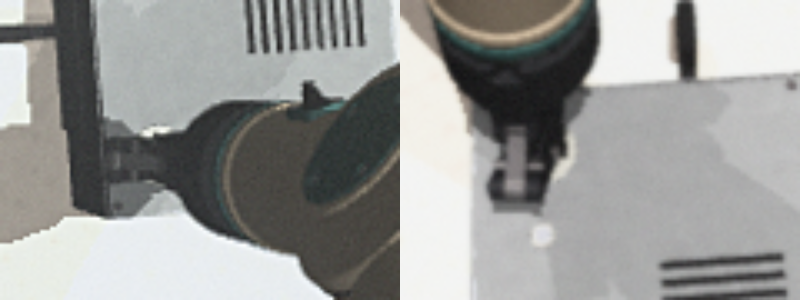

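Run:
```python
from h import *
p=cam("side"); o=cv2.imread("pics/side0.png")[:,:,::-1]; q=p["img"]
print(q[402:410,263:273].reshape(-1,3).max(0),o[402:410,263:273].reshape(-1,3).max(0))
for r in range(403,409): print([tuple(map(int,x)) for x in q[r,265:271]],[tuple(map(int,x)) for x in o[r,265:271]])
T=[]
for i in range(6): T.append(np.r_[ctrl.read_state()["torque"],ctrl.read_state()["tau"][6]]); cam("side")
print(np.round(T,3))
```

```text
[228 228 228] [231 231 232]
[(216, 215, 213), (228, 227, 227), (224, 224, 226), (224, 223, 227), (224, 222, 223), (209, 206, 201)] [(217, 218, 214), (230, 229, 228), (231, 231, 232), (228, 228, 229), (226, 226, 225), (216, 214, 210)]
[(221, 222, 220), (221, 220, 226), (220, 219, 226), (223, 222, 228), (221, 220, 224), (210, 209, 207)] [(224, 224, 223), (225, 225, 229), (227, 227, 231), (221, 223, 229), (222, 222, 224), (217, 216, 214)]
[(227, 226, 226), (219, 220, 226), (222, 223, 228), (218, 219, 226), (217, 215, 223), (207, 206, 207)] [(227, 227, 226), (220, 220, 226), (222, 222, 228), (217, 217, 224), (218, 218, 224), (213, 213, 211)]
[(228, 228, 224), (224, 223, 227), (221, 221, 227), (223, 223, 227), (222, 222, 225), (215, 213, 211)] [(229, 228, 224), (223, 221, 225), (221, 222, 227), (222, 222, 227), (223, 223, 225), (220, 220, 217)]
[(226, 224, 218), (226, 225, 225), (224, 224, 225), (218, 218, 219), (215, 212, 211), (194, 192, 188)] [(228, 226, 220), (227, 226, 224), (225, 225, 226), (227, 225, 227), (220, 220, 217), (206, 204, 201)]
[(212, 211, 206), (220, 218, 211), (220, 218, 212), (208, 206, 200), (191, 190, 184), (184, 183, 180)] [(214, 212, 207), (221, 218, 211), (225, 223, 217), (219, 217, 211), (211, 209, 203), (200, 199, 194)]
[[ 0.265  0.425  0.215 -0.258]
 [ 0.251  0.436  0.225 -0.257]
 [ 0.318  0.469  0.312 -0.257]
 [ 0.272  0.426  0.233 -0.257]
 [ 0.295  0.437  0.285 -0.257]
 [ 0.245  0.463  0.254 -0.257]]
```

Emit:
{"op": "jog_arm", "data": {"plan": [{"tx":0,"ty":0,"tz":0,"wx":0,"wy":0,"wz":0.02,"claw":1},{"tx":0,"ty":0,"tz":0,"wx":0,"wy":0,"wz":0.04,"claw":1},{"tx":0,"ty":0,"tz":0,"wx":0,"wy":0,"wz":0.04,"claw":1}]}}

```text
clock: 35.85
eef_pos: [462.4, -328.9, 87.8]
tool_rot: [3.141, 0.0, -0.123]
force: [-2.3, 0.8, 13.0]
width: 7.9
gripper_force: 61.4
```

```bash
python3 -c "
from h import *
st(); print(ctrl.read_state()['tau'][6])"
```

```text
{'clock': np.float64(35.85), 'eef_pos': array([ 462.449, -328.941,   87.826]), 'tool_rot': array([ 3.141,  0.   , -0.123]), 'force': array([-2.317,  0.751, 13.04 ]), 'torque': array([0.253, 0.342, 0.36 ]), 'width': np.float64(7.948), 'gripper_force': np.float64(61.438)}
-0.43873957358300686
```

The torque rose sharply (0.26 to 0.44 N m), so the key is at the stop. I ease off slightly and hand in.

Emit:
{"op": "jog_arm", "data": {"plan": [{"tx":0,"ty":0,"tz":0,"wx":0,"wy":0,"wz":-0.015,"claw":1},{"tx":0,"ty":0,"tz":0,"wx":0,"wy":0,"wz":-0.015,"claw":1}]}}

```text
clock: 36.05
eef_pos: [462.6, -329.0, 87.8]
tool_rot: [3.141, 0.0, -0.098]
force: [-2.0, 0.7, 11.8]
width: 7.9
gripper_force: 61.3
```

```bash
python3 -c "
from h import *
st(); print(ctrl.read_state()['tau'][6]); print(ctrl.finish_job())"
```

```text
{'clock': np.float64(36.05), 'eef_pos': array([ 462.584, -328.968,   87.825]), 'tool_rot': array([ 3.141,  0.   , -0.098]), 'force': array([-2.003,  0.714, 11.817]), 'torque': array([0.323, 0.314, 0.193]), 'width': np.float64(7.87), 'gripper_force': np.float64(61.335)}
-0.13463243376463652
the job is handed in; nothing more can be done
None
```

I handed the job in at 36 s: the tray is flush, and the round key is pushed home and still gripped, turned clockwise to its stop and eased back about 0.03 rad; the lamp showed no visible change in the images, and I took no last look at the cutlery, mug, jars or garlic.

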